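# Clamp a sample jar in the bench shaker

### The arm

A 7-joint arm with a two-finger parallel gripper is mounted at the origin on a cart in front of the work surface, level with it; the furniture and walls round the work are solid. World frame = base frame: x ahead of the robot, y to its left, z up, the work surface at z = 0. Lengths are in mm, angles in rad, forces in N, time in s.
With the tool pointing down it reaches from about 400 to 875 mm from the base axis. Payload 4.4 kg.
Tool frame: the origin (TCP) lies at the very end of the fingers, on their centre line; the grasp point (between the pads) lies 19 mm behind it; z points along the fingers, y is the direction in which the jaws open and shut (so a half turn about z gives the same grasp; the last joint's range is limited). The gripper opens to 85 mm and grips with 20 to 120 N. Pads are 22 mm wide; open, the fingers measure 114 mm over their backs; the gripper's body (76 mm by 85 mm) begins 54 mm behind the grasp point. The pads swing forward as they close: fully open they stand 13 mm farther back than shut.
Start: joints at [1.185, 0.628, 0.038, 1.517, -0.027, 0.996, -0.02], TCP at [204.373, -617.049, 231.313] pointing down, gripper open.
Joint ranges: [-3.06, 3.06], [-0.37, 2.12], [-1.25, 1.32], [0.18, 2.47], [-1.1, 4.24], [0.23, 1.98], [-2.94, 2.94]. Speed limits (rad/s): [2.57, 2.57, 3.14, 3.14, 3.14, 3.14, 3.14].

### API

Orientations are given as [roll, pitch, yaw] about the fixed x, y, z axes, in that order (R = Rz(yaw) Ry(pitch) Rx(roll)).
In Python, from cell import read_state, get_image, finish_job gives the robot as it stands.
- The arm moves only by the tool carry_out, never from a script. Its argument "series" is a list that holds one entry, the list of rows, each a list of 7 numbers: the shift along the tool's x, y, z in cm, then the turn, a rotation vector about the tool's x, y, z in rad, then the finger opening in cm, from 0 to 8.54. In form: [[[x, y, z, wx, wy, wz, grip], ...]]. A call has 1 to 5 rows; each row is the pose to reach, as a shift and turn from the pose commanded when the call began, along the tool's axes at that moment; what a row does not reach only later rows make up. A row lasts 1/12 s, in which the tool goes at most 41.7 mm and 7.16 degrees, less where a joint would pass 70% of its speed; a pose out of reach is approached as far as the arm can. A call with a gripper value outside its range is refused whole. The fingers move at their own pace and stop on an object; the grip force is fixed at half the most. Time passes only in rows, so rows that repeat a pose let the fingers close. It gives the time, the measured TCP pose, the force and the opening at its end, in the units of the state.
- read_state(): the state, without advancing time (a new reading comes with each control period).
- get_image(name): name is "side" or "top" or "wrist"; returns a dict with "img" (480x640x3 uint8, blue, green, red), "z_map" (480x640 float32, mm along the optical axis (not along the pixel's ray), 0 where there is no reading), "mtx" (3x3 intrinsics, pixels), "T" (4x4, takes a point from camera to world coordinates); the wrist camera has in their place "T_tool_cam" (4x4, takes a point from camera to tool coordinates, whose origin is the TCP and whose axes are the flange's). Camera axes: x right, y down, z forward; pixel columns grow to the right and rows downward; lengths in mm; the calibration is good to about 2 mm. A picture is of the moment at which its call begins: read the wrist's pose just before it.
- finish_job(): hands the job in, once; it reports no verdict.
The state is a dict: "clock": time; "qpos": joint angles; "qd": joint speeds; "tau": joint torques, N m; "eef_pos": TCP position; "tool_rot": TCP orientation; "force": force on the tool from outside, world axes, zero at the start; "torque": the same for the moment, N m; "width": finger opening in mm.
Only numpy, scipy, OpenCV 4.12 (cv2) and the standard library are available. Lean on these libraries where they do the work, as an engineer would, in place of code of your own. Each camera call takes 0.05 s, during which the arm holds its last target.

### The job

Load the black-capped sample jar into the jar shaker: stand it in the rubber nest of the pulled-out carriage, push the carriage fully home, and then screw the clamp down with the red ball knob (clockwise) until the jar is held firmly, at about 40 N, without overtightening. Let go of everything and leave the other things where they are.

Things in the scene. Friction and masses are not known exactly. Their poses are not given: they have to be found in the camera images.
- shaker: bench jar shaker, fixed: white housing (200 x 170 mm) with an aluminium platform, two steel columns (71 mm left and right of the clamp axis) and a grey bridge across them (34 mm deep, 168 mm wide, underside at 186 mm, top at 210 mm). Origin: on the bench, straight below the vertical clamp axis; its -x axis is the way the carriage pulls out of the front, z up
- carriage (a joint): how far the carriage is pulled out of the shaker's front (m): 0 = fully home against its stop, 0.10 = fully out. It slides with about 3 N of friction and stays where it is left
- nest (a point): centre of the round nest on the carriage, on the aluminium floor the jar stands on (75 mm above the bench); axes as the shaker's. A rubber ring of 66 mm inner dia and 81 mm outer dia stands 10 mm high round it. When the carriage is home the nest lies on the clamp axis
- pull_tab (a point): top centre of the carriage's upright black pull tab (8 mm thick along x, 62 mm wide along y, top 102 mm above the bench, 27 mm tall above the carriage); 81 mm in front (-x) of the nest. It can be pushed on its front face
- ball (a point): centre of the smooth red ball knob (40 mm dia) on the clamp screw, about 255 mm above the bench. Clockwise from above tightens; ball and screw sink 3.2 mm per rad; 1 to 4 rad are needed. Slippery: it follows the gripper only if the pads hold it across its widest part, with 60 N or more. Thread friction: 0.22 N m against the motion; at rest it may keep any torque within +-0.22 N m
- clamp_screw: the clamp screw (origin = ball centre): spindle through the bridge and, below it, a 53 mm clamp plate with a springy pad that does not turn. The plate's height is set by a lock nut and is not measured: at the start the pad is 2 to 10 mm above the cap of a jar in the nest. Once it bears, the force grows about 65 N per radian and each newton adds 0.0032 N m to the knob's torque. It stays where it is left
- black_jar: the jar to be loaded: clear plastic sample jar with a BLACK screw cap, 60 mm dia, 74 mm high, 0.16 kg; the cap (57 mm dia) takes the upper 20 mm. Origin: centre of its underside, z up
- blue_jar_1: a like jar with a blue cap, not to be moved (60 mm dia, 74 mm high; origin: centre of underside)
- blue_jar_2: another like jar with a blue cap, not to be moved (60 mm dia, 74 mm high; origin: centre of underside)
- steel_cup: open steel cup with side handle, 86 x 107 x 84 mm, right of the shaker, not to be moved (origin: centre of underside)
- brush: sample brush, 140 mm long, lying on the bench on the right, not to be moved
- timer: small white bench timer, 52 x 60 x 19 mm, lying on the bench on the right, not to be moved
Not all that is in view belongs to the job. What is shaped like the black_jar but orange is not meant.

How it is judged:
By the outcome, as a careful person would: the job done as asked, in the order asked, and still so for the second after the job is handed in, with the robot touching nothing.
It also fails if it takes over 72 s, if anything falls off the work surface, if the arm or the gripper's body presses on something with over 40 N, if the wrist force passes 120 N, or if a joint passes its speed limit or range.

## Working session

There is one attempt and no reset: what is moved stays moved. The work goes in short steps, Python scripts to look and compute and a tool call to move; the robot and the scene stay as the last step left them, time stands still between calls to the robot, and variables do not carry over. Pictures are saved under pics/ and viewed, and the job is handed in when it is done.

Besides the shell and the picture viewer there is one more tool, called in YAML: its name, and indented under it one key for each argument. carry_out: Moves the arm, as the interface text tells. Its arguments: {"type":"object","properties":{"series":{"type":"array","items":{"type":"array","items":{"type":"array","items":{"type":"number"}}}}},"required":["series"]}

```bash
ls; mkdir -p pics
python3 - <<'E'
from cell import *
import cv2
s=read_state();print(s)
for n in("side","top","wrist"):
    d=get_image(n);cv2.imwrite(f"pics/{n}0.png",d["img"])
    print(n,d["mtx"].tolist(),d.get("T",d.get("T_tool_cam")).round(3).tolist())
E
```

```text
pics
{'clock': 0.0, 'qpos': array([ 1.1852068 ,  0.62933965,  0.03843186,  1.51840425, -0.02698675,
        0.9962811 , -0.01996924]), 'qd': array([-7.38851305e-05, -4.68280430e-04, -1.27380108e-03, -2.42246960e-04,
        4.44044187e-04, -4.81871921e-04,  8.85103214e-04]), 'tau': array([ 1.16753472e-03, -5.63397145e+01,  1.22707710e+00, -1.93445778e+01,
        1.11149205e-02,  1.04795818e-02, -8.50792503e-06]), 'eef_pos': array([ 204.16615429, -616.43002816,  230.38150898]), 'tool_rot': array([-3.13967832e+00,  3.07551502e-05,  3.19834871e-01]), 'force': array([ 0.16541009, -0.06431026,  0.26647638]), 'torque': array([ 0.03792424, -0.04251524,  0.02097364]), 'width': 85.59286541484492}
side [[590.823713734168, 0.0, 320.28111126603466], [0.0, 590.823713734168, 241.7255782462736], [0.0, 0.0, 1.0]] [[0.989, -0.096, 0.114, 362.665], [-0.148, -0.55, 0.822, -1167.067], [-0.017, -0.83, -0.558, 1011.967], [0.0, 0.0, 0.0, 1.0]]
top [[485.18704829519294, 0.0, 320.9506200674481], [0.0, 485.18704829519294, 242.80784255684353], [0.0, 0.0, 1.0]] [[-0.021, -0.998, 0.064, 467.328], [-1.0, 0.021, 0.011, 59.355], [-0.012, -0.063, -0.998, 1410.769], [0.0, 0.0, 0.0, 1.0]]
wrist [[427.26236225534507, 0.0, 314.8484215460142], [0.0, 427.26236225534507, 233.79006895865805], [0.0, 0.0, 1.0]] [[-0.001, -0.96, -0.278, 70.971], [1.0, -0.0, -0.002, -0.354], [0.001, -0.278, 0.96, -142.506], [0.0, 0.0, 0.0, 1.0]]
```

View pics/side0.png

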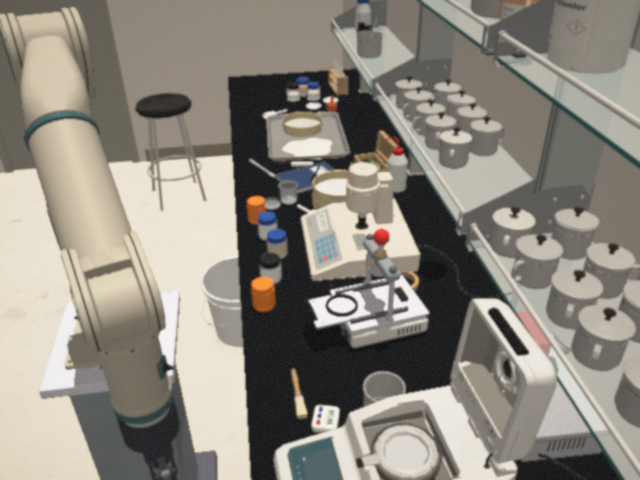

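View pics/top0.png

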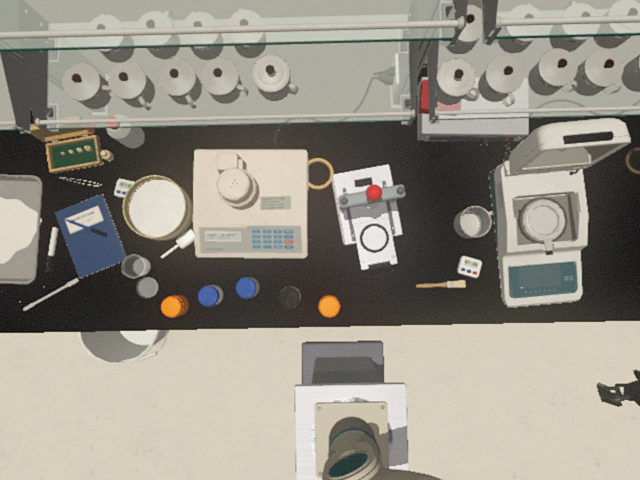

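View pics/wrist0.png

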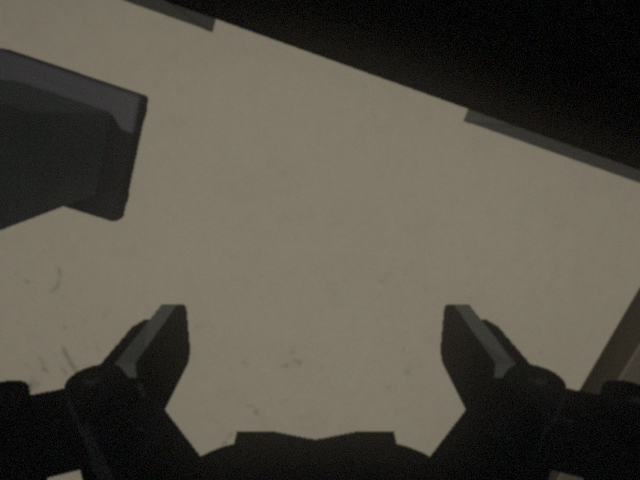

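```bash
cat > h.py <<'E'
from cell import *
import cv2, numpy as np
from scipy.spatial.transform import Rotation as R
def cloud(d,T=None):
    T=d["T"] if T is None else T
    z=d["z_map"];K=d["mtx"];v,u=np.mgrid[:480,:640]
    P=np.stack([(u-K[0,2])/K[0,0]*z,(v-K[1,2])/K[1,1]*z,z,np.ones_like(z)],-1)@T.T
    P=P[...,:3];P[z==0]=np.nan
    return P
def ray_at_z(d,u,v,h,T=None):
    T=d["T"] if T is None else T
    r=T[:3,:3]@np.linalg.inv(d["mtx"])@[u,v,1];o=T[:3,3]
    return o+r*(h-o[2])/r[2]
def Tw(s):
    T=np.eye(4);T[:3,:3]=R.from_euler('xyz',s["tool_rot"]).as_matrix();T[:3,3]=s["eef_pos"];return T
def crop(img,u0,v0,u1,v1,k,name):
    cv2.imwrite(f"pics/{name}.png",cv2.resize(img[v0:v1,u0:u1],None,fx=k,fy=k,interpolation=cv2.INTER_CUBIC))
def goto(s,pos,yaw):
    "shift (cm) and rotvec in tool axes to reach world pos, tool down w/ yaw"
    T=Tw(s);Rt=R.from_euler('xyz',[np.pi,0,yaw])
    print("shift cm",(T[:3,:3].T@(np.array(pos)-T[:3,3])/10).round(2),"rot",(R.from_matrix(T[:3,:3]).inv()*Rt).as_rotvec().round(3))
E
python3 - <<'E'
from h import *
d=get_image("top");P=cloud(d)
crop(d["img"],240,150,420,330,4.0,"topc") if 0 else crop(d["img"],260,155,410,325,3.5,"topc")
for n,u,v in [("black",290,296),("blue1",247,288),("blue2",210,296),("or",329,306),("ball",374,191),("nest",374,238),("bench",300,240),("cup",472,222)]:
    print(n,P[v,u].round(1))
for n,u,v,h in [("black",290,296,74),("nest",374,238,75)]: print(n,ray_at_z(d,u,v,h).round(1))
z=P[...,2]
def cl(lo,hi,u0,v0,u1,v1):
    m=np.zeros(z.shape,bool);m[v0:v1,u0:u1]=1;m&=(z>lo)&(z<hi);p=P[m];print(m.sum(),p.min(0).round(1),p.max(0).round(1),np.median(p,0).round(1));return p
cl(66,82,270,278,310,316); cl(66,82,230,270,265,306)
b=cl(190,225,325,165,420,225)
cl(240,300,355,175,395,210)
r=cv2.minAreaRect(b[:,:2].astype(np.float32));print(r)
s=get_image("side");Q=cloud(s);crop(s["img"],230,210,440,350,3.8,"sidec")
E
```

```text
black [408.  162.3  71.3]
blue1 [432.3 280.5  71.6]
blue2 [412.7 381.4  77.3]
or [379.1  55.7  80.2]
ball [658.7 -55.3 279.3]
nest [562.3 -72.   78.1]
bench [562.8 132.9  55.1]
cup [ 608.3 -365.3    1.8]
black [408.1 162.1  74. ]
nest [562.6 -72.3  75. ]
312 [380.8 140.   66.3] [432.7 192.6  81.9] [405.8 166.9  75.1]
318 [407.7 258.2  66.7] [460.1 314.   81.6] [434.8 285.3  75. ]
746 [ 631.1 -137.9  190.8] [687.9  27.9 224.2] [656.6 -40.8 209.7]
218 [640.3 -73.7 254.9] [678.  -35.3 282.3] [657.5 -53.3 272.1]
((659.8545532226562, -55.1751708984375), (34.331851959228516, 168.13633728027344), 9.096943855285645)
```

View pics/topc.png

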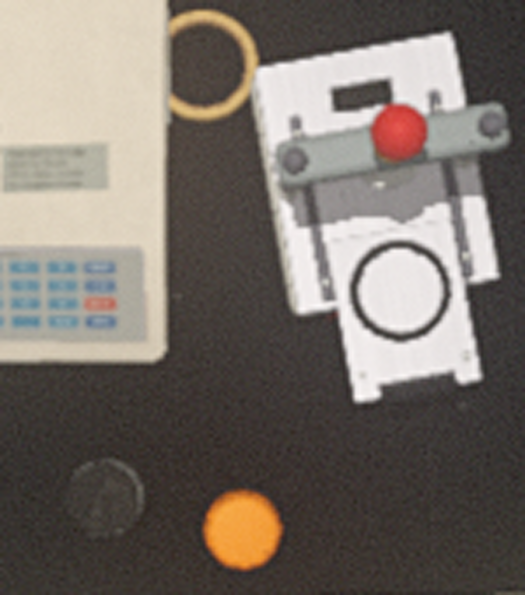

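View pics/sidec.png

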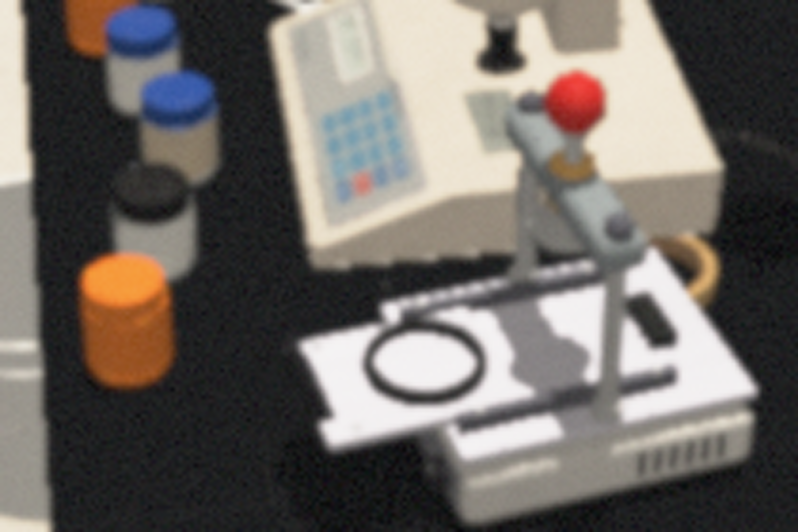

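Run:
```python
from h import *
d=get_image("top");s=get_image("side")
def ray(d,u,v):
    r=d["T"][:3,:3]@np.linalg.inv(d["mtx"])@[u,v,1];return d["T"][:3,3],r/np.linalg.norm(r)
def tri(a,b):
    o1,r1=ray(d,*a);o2,r2=ray(s,*b);A=np.stack([r1,-r2],1);t=np.linalg.lstsq(A,o2-o1,rcond=None)[0]
    p,q=o1+t[0]*r1,o2+t[1]*r2;return ((p+q)/2).round(1),np.linalg.norm(p-q).round(1)
# red centroid
def red(i):
    h=cv2.cvtColor(i,cv2.COLOR_BGR2HSV);return h
print("ball",tri((374,192.4),(230+575/3.8,210+101/3.8)))
print("nest ring top",tri((374.6,237.9),(230+425/3.8,210+360/3.8)), ray_at_z(d,374.6,237.9,85),ray_at_z(s,230+425/3.8,210+360/3.8,85))
print("ball@255",ray_at_z(d,374,192.4,255))
print("jar",ray_at_z(d,290,297.3,74),ray_at_z(s,230+152/3.8,210+190/3.8,74))
goto(read_state(),(450,-380,300),0.85)
```

```text
ball (array([659.2, -57.4, 256.8]), np.float64(0.1))
nest ring top (array([563.3, -73.7,  78.9]), np.float64(1.7)) [562.0915686  -72.99765058  85.        ] [562.87114462 -80.83076291  85.        ]
ball@255 [659.40521936 -57.6197295  255.        ]
jar [404.5471001  162.17643849  74.        ] [405.83650483 150.66827891  74.        ]
shift cm [ 30.77 -14.77  -6.88] rot [-0.   -0.   -0.53]
```

carry_out:
  series:
    - [[4,-2,-1.5,0,0,-0.07,8.5],[8,-4,-3,0,0,-0.15,8.5],[12,-6,-4,0,0,-0.25,8.5],[15.5,-7.5,-5,0,0,-0.35,8.5],[19,-9,-6,0,0,-0.45,8.5]]

```text
clock: 0.77
eef_pos: [349.8, -477.1, 289.4]
tool_rot: [3.141, 0.0, 0.774]
force: [1.1, -0.4, -0.2]
width: 85.1
```

Run:
```python
from h import *
s=read_state();print(s["eef_pos"],s["tool_rot"],s["clock"])
goto(s,(470,-250,300),1.2)
goto(s,(490,-50,300),1.45)
```

```text
[ 349.81927241 -477.1265969   289.38119472] [3.14135390e+00 1.67796886e-04 7.74345499e-01] 0.7667
shift cm [24.47 -7.83 -1.07] rot [ 0.     0.    -0.426]
shift cm [ 39.89 -20.73  -1.07] rot [ 0.     0.    -0.676]
```

carry_out:
  series:
    - [[4,-1.3,-0.5,0,0,-0.08,8.5],[8,-2.6,-1,0,0,-0.17,8.5],[12,-4,-1,0,0,-0.26,8.5],[16,-5.5,-1,0,0,-0.34,8.5],[20,-7,-1,0,0,-0.42,8.5]]

```text
clock: 1.18
eef_pos: [442.6, -291.2, 299.1]
tool_rot: [3.141, 0.0, 1.194]
force: [0.4, 0.7, 0.6]
width: 84.9
```

Run:
```python
from h import *
s=read_state();print(s["eef_pos"],s["tool_rot"],s["clock"])
goto(s,(490,-90,300),1.45)
goto(s,(410,164,250),1.57)
```

```text
[ 442.56380793 -291.17821152  299.05377815] [3.14071550e+00 3.34587671e-04 1.19355516e+00] 1.1833
shift cm [20.45 -3.   -0.1 ] rot [ 0.001  0.    -0.256]
shift cm [ 41.12 -19.8    4.87] rot [ 0.001  0.    -0.376]
```

carry_out:
  series:
    - [[4,-0.8,0,0,0,-0.05,8.5],[8,-1.6,0,0,0,-0.1,8.5],[12,-2.5,0,0,0,-0.15,8.5],[16,-3.5,0,0,0,-0.2,8.5],[20,-4.5,0,0,0,-0.27,8.5]]

```text
clock: 1.6
eef_pos: [474.5, -88.7, 299.0]
tool_rot: [3.141, 0.0, 1.462]
force: [1.3, 0.2, -0.1]
width: 84.6
```

Run:
```python
from h import *
s=read_state();print(s["eef_pos"],s["tool_rot"],s["clock"])
goto(s,(406,164,230),1.57)
d=get_image("wrist");cv2.imwrite("pics/w1.png",d["img"])
```

```text
[474.54621288 -88.73693602 298.97070775] [3.14082511e+00 3.22777321e-04 1.46207769e+00] 1.6
shift cm [24.38 -9.56  6.88] rot [ 0.001  0.    -0.108]
```

View pics/w1.png

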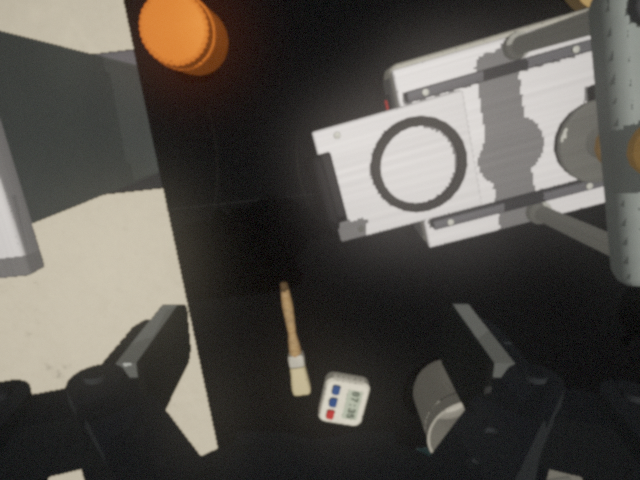

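Run:
```python
from h import *
s=read_state();d=get_image("wrist");T=Tw(s)@d["T_tool_cam"]
print("nest wrist",ray_at_z(d,419.5,164,85,T).round(1)); P=cloud(d,T)
for u,v in[(419,120),(419,160),(320,280),(330,185),(300,150)]:print(P[v,u].round(1))
```

```text
nest wrist [565.6 -56.7  85. ]
[568.7 -21.6  74.3]
[567.5 -54.6  75.5]
[ 4.72e+02 -1.86e+02 -2.00e-01]
[490.2 -68.1  79.9]
[ 4.645e+02 -4.260e+01  2.000e-01]
```

carry_out:
  series:
    - [[4,-1.5,0.5,0,0,-0.02,8.5],[8,-3.1,1.2,0,0,-0.04,8.5],[12,-4.7,2,0,0,-0.06,8.5],[16,-6.3,3,0,0,-0.08,8.5],[19.5,-8,4,0,0,-0.1,8.5]]

```text
clock: 2.12
eef_pos: [418.7, 107.4, 260.4]
tool_rot: [3.14, -0.0, 1.559]
force: [1.6, 0.7, 0.7]
width: 85.2
```

Run:
```python
from h import *
s=read_state();print(s["eef_pos"],s["tool_rot"],s["clock"])
d=get_image("wrist");cv2.imwrite("pics/w2.png",d["img"])
goto(s,(406,164,230),1.57)
```

```text
[418.74924021 107.40548428 260.41303757] [ 3.13955761e+00 -3.52535531e-04  1.55922917e+00] 2.1167
shift cm [ 5.64 -1.35  3.04] rot [ 0.002 -0.    -0.011]
```

View pics/w2.png

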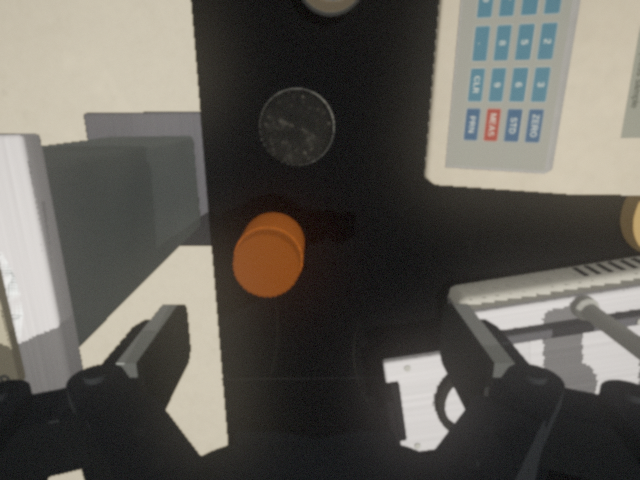

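carry_out:
  series:
    - [[3,-0.6,1,0,0,-0.005,8.5],[5,-1.2,2,0,0,-0.01,8.5],[5,-1.3,2,0,0,-0.01,8.5],[5,-1.3,2,0,0,-0.01,8.5],[5,-1.3,2,0,0,-0.01,8.5]]

```text
clock: 2.58
eef_pos: [406.7, 155.2, 240.4]
tool_rot: [3.141, 0.001, 1.569]
force: [0.6, -0.2, -0.3]
width: 84.8
```

Run:
```python
from h import *
s=read_state();print(s["eef_pos"],s["tool_rot"],s["clock"],abs(s["qd"]).max())
d=get_image("wrist");cv2.imwrite("pics/w3.png",d["img"])
T=Tw(s)@d["T_tool_cam"];P=cloud(d,T)
g=cv2.Laplacian(d["img"],cv2.CV_32F)
z=P[...,2];m=(abs(z-74)<6);m[300:]=0
n,l,st,c=cv2.connectedComponentsWithStats(m.astype(np.uint8))
for i in range(1,n):
    if st[i][4]>300:
        q=P[l==i];cnt=cv2.findContours((l==i).astype(np.uint8),0,1)[0][0];(cx,cy),r=cv2.minEnclosingCircle(cnt)
        print(st[i],c[i].round(1),np.median(q,0).round(1),(cx,cy),r,ray_at_z(d,cx,cy,74,T).round(1))
```

```text
[406.71912514 155.15857481 240.4077302 ] [3.14135875e+00 7.54483916e-04 1.56863023e+00] 2.5833 0.01799516490370181
[ 314    0   84   63 4341] [355.1  27.2] [433.6 279.5  74.4] (356.0, 20.059322357177734) 43.408138275146484 [434.1 283.3  74. ]
[  562     0    78   263 12557] [612.9 154.4] [619.4 188.7  72.2] (610.1304321289062, 131.0) 134.1435089111328 [614.7 211.8  74. ]
[ 276  157   74   75 4269] [312.5 193.7] [405.3 167.5  74.2] (312.47662353515625, 193.8449249267578) 37.37723922729492 [405.  167.5  74. ]
```

View pics/w3.png

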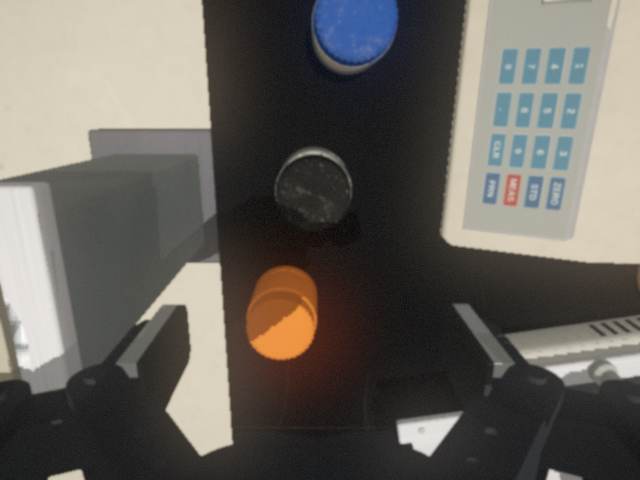

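carry_out:
  series:
    - [[1.23,-0.17,3.5,0,0,0,8.5],[1.23,-0.17,7,0,0,0,8.5],[1.23,-0.17,10,0,0,0,8.5],[1.23,-0.17,12,0,0,0,8.5],[1.23,-0.17,12,0,0,0,8.5]]

```text
clock: 3.05
eef_pos: [403.2, 166.1, 117.5]
tool_rot: [-3.136, 0.003, 1.568]
force: [-0.9, -0.5, -0.3]
width: 85.2
```

Run:
```python
from h import *
s=read_state();print(s["eef_pos"],s["tool_rot"],s["clock"],abs(s["qd"]).max())
d=get_image("wrist");cv2.imwrite("pics/w4.png",d["img"])
T=Tw(s)@d["T_tool_cam"];P=cloud(d,T)
z=P[...,2];m=(abs(z-74)<6)
n,l,st,c=cv2.connectedComponentsWithStats(m.astype(np.uint8))
for i in range(1,n):
    if st[i][4]>1000:
        cnt=cv2.findContours((l==i).astype(np.uint8),0,1)[0][0];(cx,cy),r=cv2.minEnclosingCircle(cnt)
        print(st[i],c[i].round(1),(cx,cy),r,ray_at_z(d,cx,cy,74,T).round(1),ray_at_z(d,*c[i],74,T).round(1))
# finger tips in tool coordinates
Q=cloud(d,d["T_tool_cam"])
for u,v in[(165,315),(175,340),(465,315),(480,340),(183,310),(447,310)]:print(u,v,Q[v,u].round(1))
goto(s,(405,167.5,22),1.57)
```

```text
[403.18626881 166.10321395 117.52781491] [-3.13614981  0.00341742  1.56768025] 3.05 0.07999401335357242
[ 324    0  136   61 5985] [390.7  24.3] (391.5, 0.5) 67.501953125 [433.3 278.3  74. ] [433.4 269.8  74. ]
[  261   209   118   113 10201] [319.6 265.2] (319.61676025390625, 264.5509033203125) 58.869606018066406 [405.2 168.6  74. ] [405.2 168.3  74. ]
[ 220  410   97   37 1476] [268.1 425.4] (268.0, 441.5) 48.210575103759766 [377.8  69.2  74. ] [378.3  79.4  74. ]
165 315 [ 11.6 -45.4 -24.9]
175 340 [  3.9 -42.7 -26.2]
465 315 [ 11.6  45.6 -24.8]
480 340 [ 11.   45.  -38.6]
183 310 [  9.2 -42.6 -16.6]
447 310 [  9.8  42.3 -17.9]
shift cm [0.17 0.23 9.55] rot [-0.005  0.003 -0.002]
```

View pics/w4.png

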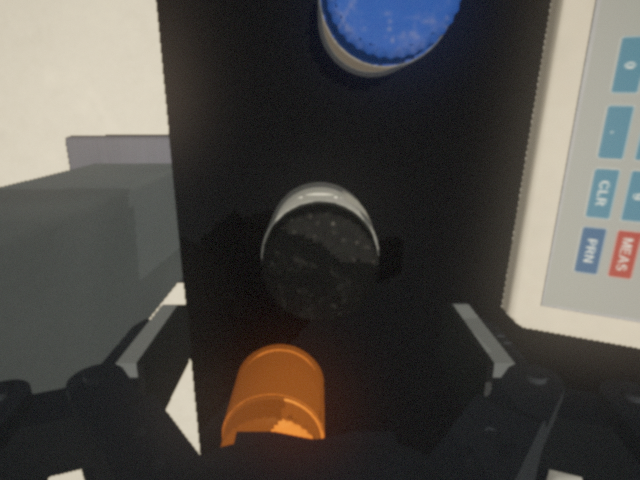

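carry_out:
  series:
    - [[0.22,0.2,3.5,-0.005,0.003,0,8.5],[0.22,0.2,7,-0.005,0.003,0,8.5],[0.22,0.2,9.2,-0.005,0.003,0,8.5],[0.22,0.2,9.7,-0.005,0.003,0,8.5],[0.22,0.2,9.7,-0.005,0.003,0,8.5]]

```text
clock: 3.52
eef_pos: [407.6, 170.1, 23.1]
tool_rot: [3.136, -0.002, 1.569]
force: [-0.4, -0.1, 0.7]
width: 85.1
```

carry_out:
  series:
    - [[0,0,0,0,0,0,5],[0,0,0,0,0,0,5],[0,0,0,0,0,0,5],[0,0,0,0,0,0,5],[0,0,0,0,0,0,5]]

```text
clock: 3.93
eef_pos: [408.0, 170.8, 25.3]
tool_rot: [3.133, -0.004, 1.569]
force: [-0.8, -0.6, 10.9]
width: 57.5
```

carry_out:
  series:
    - [[0,0,0,0,0,0,4],[0,0,0,0,0,0,4]]

```text
clock: 4.1
eef_pos: [408.0, 170.8, 25.3]
tool_rot: [3.133, -0.004, 1.569]
force: [-0.4, -0.6, 10.3]
width: 57.1
```

Run:
```python
from h import *
s=read_state();print(s["eef_pos"],s["tool_rot"],s["clock"],abs(s["qd"]).max(),s["force"],s["torque"],s["width"])
d=get_image("wrist");cv2.imwrite("pics/w5.png",d["img"])
d=get_image("side");crop(d["img"],200,180,340,330,4,"s5")
Q=cloud(get_image("wrist"),get_image("wrist")["T_tool_cam"])
```

```text
[408.00154974 170.83076804  25.2790003 ] [ 3.13273238 -0.00357923  1.56906395] 4.1 0.0019073507405495695 [-0.35015424 -0.64908638 10.34484536] [-0.15733319  0.35718816 -0.0142768 ] 57.12343443120479
```

View pics/w5.png

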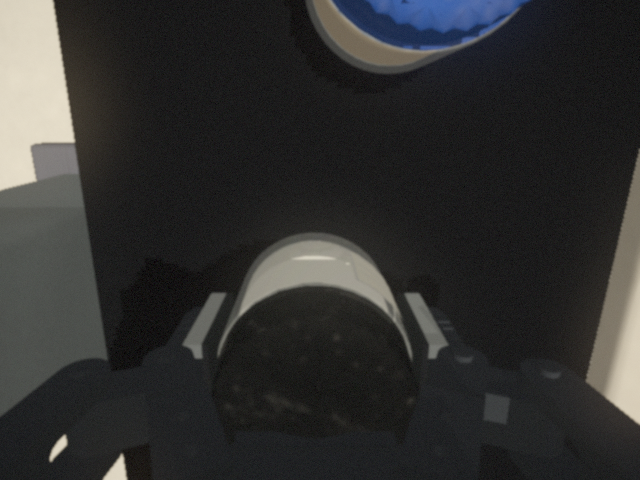

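View pics/s5.png

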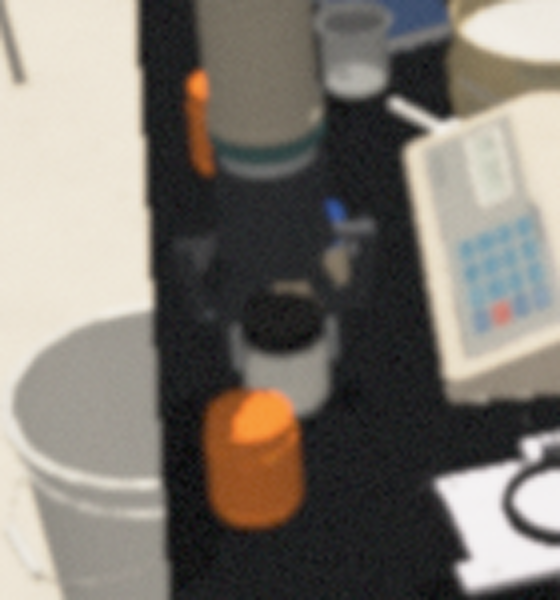

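carry_out:
  series:
    - [[0,0,-1.5,0,0,0,4],[0,0,-5,0,0,0,4],[0,0,-9,0,0,0,4],[0,0,-13,0,0,0,4],[0,0,-16,0,0,0,4]]

```text
clock: 4.72
eef_pos: [405.9, 170.7, 187.0]
tool_rot: [3.134, -0.005, 1.57]
force: [1.3, 0.0, -1.4]
width: 57.3
```

carry_out:
  series:
    - [[0,0,0,0,0,0,4],[0,0,0,0,0,0,4],[0,0,0,0,0,0,4]]

```text
clock: 4.97
eef_pos: [405.5, 169.4, 183.4]
tool_rot: [3.136, -0.002, 1.569]
force: [-0.9, -0.3, -2.3]
width: 56.7
```

```bash
cat >> h.py <<'E'
def cap(d,s,name=None):
    "cap centre in tool coords from depth blob"
    Q=cloud(d,d["T_tool_cam"])
    return Q
E
python3 - <<'E'
from h import *
s=read_state();print(s["eef_pos"],s["tool_rot"],s["clock"],abs(s["qd"]).max(),s["force"],s["width"])
d=get_image("wrist");cv2.imwrite("pics/w6.png",d["img"])
Q=cloud(d,d["T_tool_cam"])
for v in (310,350,380,400,420): print(v,Q[v,320].round(1))
z=Q[...,2];zc=np.nanmedian(z[350:400,290:340]);print(zc)
m=(abs(z-zc)<4)&(abs(Q[...,1])<29)
q=Q[m];print(q.min(0),q.max(0),np.median(q,0),m.sum())
goto(s,(480,-20,185),1.57);goto(s,(562,-73,185),1.57)
E
```

```text
[405.49351801 169.39929639 183.36921214] [ 3.13625973e+00 -2.10842447e-03  1.56896761e+00] 4.9667 0.03398098366701272 [-0.86787283 -0.26775629 -2.33831193] 56.72362966081017
310 [ 22.6   1.3 -43.9]
350 [ 13.5   1.3 -47.7]
380 [  5.5   1.3 -48.6]
400 [ -0.2   1.3 -49. ]
420 [ -7.3   1.4 -47.8]
-48.99424083305186
[-15.26219118 -28.87367959 -52.89615865] [ 23.58674488  28.8790319  -44.99762035] [  5.27424221  -0.17620196 -48.83971287] 20612
shift cm [-18.93   7.49  -0.16] rot [ 0.005 -0.002 -0.001]
shift cm [-24.21  15.7   -0.13] rot [ 0.005 -0.002 -0.001]
```

View pics/w6.png

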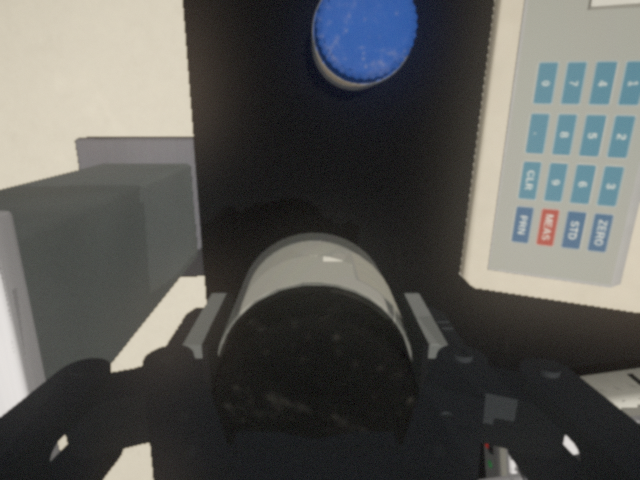

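carry_out:
  series:
    - [[-3,1,0,0,0,0,4],[-7,2.5,0,0,0,0,4],[-11,4,0,0,0,0,4],[-15,5.5,0,0,0,0,4],[-19,7,0,0,0,0,4]]

```text
clock: 5.43
eef_pos: [473.3, -17.6, 181.5]
tool_rot: [3.14, -0.003, 1.571]
force: [1.0, -0.2, -1.7]
width: 57.3
```

carry_out:
  series:
    - [[-4,2,0,0,0,0,4],[-8,4,0,0,0,0,4],[-11,5.5,0,0,0,0,4],[-13,6.4,0,0,0,0,4],[-13,6.4,0,0,0,0,4]]

```text
clock: 5.85
eef_pos: [538.3, -152.6, 180.2]
tool_rot: [3.139, -0.001, 1.561]
force: [0.6, 0.2, -2.7]
width: 57.0
```

carry_out:
  series:
    - [[0,0,0,0,0,0,4],[0,0,0,0,0,0,4],[0,0,0,0,0,0,4],[0,0,0,0,0,0,4]]

```text
clock: 6.18
eef_pos: [537.5, -144.2, 182.7]
tool_rot: [3.138, -0.004, 1.573]
force: [1.7, 0.6, -2.2]
width: 57.2
```

Run:
```python
from h import *
s=read_state();print(s["eef_pos"],s["tool_rot"],s["clock"],abs(s["qd"]).max(),s["force"],s["width"])
d=get_image("wrist");cv2.imwrite("pics/w7.png",d["img"])
```

```text
[ 537.48136221 -144.22225448  182.71471054] [ 3.13759335 -0.00352687  1.57259821] 6.1833 0.005368483897017315 [ 1.6608802   0.59053816 -2.21336711] 57.18910467042011
```

View pics/w7.png

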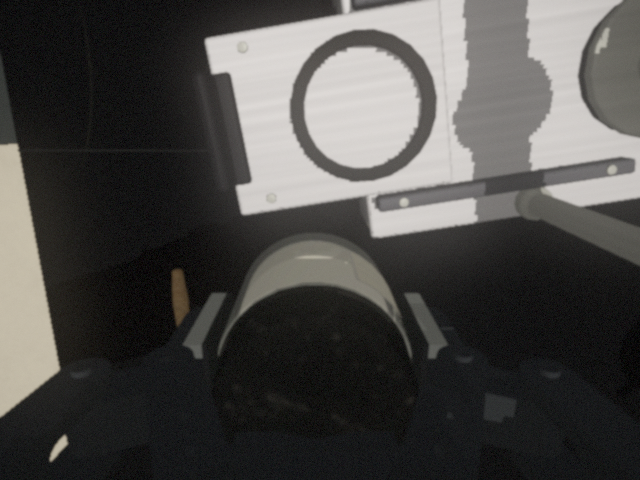

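Run:
```python
from h import *
s=read_state();d=get_image("wrist");T=Tw(s)@d["T_tool_cam"]
g=cv2.cvtColor(d["img"],cv2.COLOR_BGR2GRAY);g=cv2.GaussianBlur(g,(3,3),0)
m=((g<95)).astype(np.uint8);m2=np.zeros_like(m);m2[22:190,275:447]=m[22:190,275:447]
n,l,st,c=cv2.connectedComponentsWithStats(m2)
i=1+np.argmax(st[1:,4]);print(st[i])
cs,h=cv2.findContours((l==i).astype(np.uint8),cv2.RETR_CCOMP,cv2.CHAIN_APPROX_NONE)
for k in cs:
    if len(k)>100:
        for hgt in(85,75):
            w=np.array([ray_at_z(d,*p[0],hgt,T) for p in k]).astype(np.float32)
            e=cv2.fitEllipse(w[:,:2]);print(len(k),hgt,e)
# jar in tool coords
K=d["mtx"];Tc=d["T_tool_cam"]
for u,v in[(316,288),(316,287)]:
    print("cap edge tool",ray_at_z(d,u,v,-49,Tc))
p=[ray_at_z(d,u,v,75,T) for u,v in[(207,38),(241,214)]];a=p[0]-p[1];print(p,np.degrees(np.arctan2(-a[0],a[1])))
P=cloud(d,T);q=P[60:150,320:400].reshape(-1,3);print(np.nanmedian(q,0))
cv2.imwrite("pics/w7c.png",cv2.resize(d["img"][270:330,220:420],None,fx=4,fy=4))
```

```text
[ 291   30  143  149 4679]Traceback (most recent call last):
  File "<stdin>", line 12, in <module>
cv2.error: OpenCV(4.12.0) /io/opencv/modules/imgproc/src/shapedescr.cpp:356: error: (-215:Assertion failed) n >= 0 && (depth == CV_32F || depth == CV_32S) in function 'fitEllipseNoDirect'
```

Run:
```python
from h import *
s=read_state();d=get_image("wrist");T=Tw(s)@d["T_tool_cam"]
g=cv2.cvtColor(d["img"],cv2.COLOR_BGR2GRAY);g=cv2.GaussianBlur(g,(3,3),0)
m=((g<95)).astype(np.uint8);m2=np.zeros_like(m);m2[22:190,275:447]=m[22:190,275:447]
n,l,st,c=cv2.connectedComponentsWithStats(m2)
i=1+np.argmax(st[1:,4]);print(st[i])
cs,h=cv2.findContours((l==i).astype(np.uint8),cv2.RETR_CCOMP,cv2.CHAIN_APPROX_NONE)
for k in cs:
    if len(k)>100:
        for hgt in(85,75):
            w=np.array([ray_at_z(d,*p[0],hgt,T)[:2] for p in k],dtype=np.float32).reshape(-1,1,2)
            e=cv2.fitEllipse(w);print(len(k),hgt,e)
# jar in tool coords
K=d["mtx"];Tc=d["T_tool_cam"]
for u,v in[(316,288),(316,287)]:
    print("cap edge tool",ray_at_z(d,u,v,-49,Tc))
p=[ray_at_z(d,u,v,75,T) for u,v in[(207,38),(241,214)]];a=p[0]-p[1];print(p,np.degrees(np.arctan2(-a[0],a[1])))
P=cloud(d,T);q=P[60:150,320:400].reshape(-1,3);print(np.nanmedian(q,0))
cv2.imwrite("pics/w7c.png",cv2.resize(d["img"][270:330,220:420],None,fx=4,fy=4))
```

```text
[ 291   30  143  148 4650]
410 85 ((563.7682495117188, -71.45236206054688), (76.15519714355469, 76.39112854003906), 171.69741821289062)
410 75 ((564.875732421875, -71.34349822998047), (79.31883239746094, 79.5645751953125), 171.696533203125)
352 85 ((563.0006103515625, -72.064208984375), (65.53748321533203, 65.79320526123047), 79.64936828613281)
352 75 ((564.0762329101562, -71.98076629638672), (68.26004028320312, 68.52638244628906), 79.6499252319336)
cap edge tool [ 30.84752924   0.31494228 -49.        ]
cap edge tool [ 31.10277415   0.31490969 -49.        ]
[array([480.09128947, -35.77337958,  75.        ]), array([ 493.83235709, -133.16326753,   75.        ])] 8.03104245778695
[563.32807958 -69.80801355  74.83190086]
```

View pics/w7c.png

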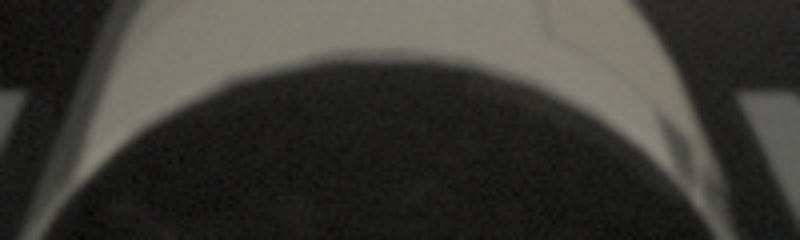

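Run:
```python
from h import *
d=get_image("wrist");Tc=d["T_tool_cam"]
for u,v,z in[(313,284.5,-29),(317,235,25),(317,233.5,25)]: print(ray_at_z(d,u,v,z,Tc))
Q=cloud(d,Tc)
for v in range(232,330,6): print(v,Q[v,315].round(1))
```

```text
[ 23.30656945  -0.49502184 -29.        ]
[22.32097869  0.90264556 25.        ]
[22.95839396  0.90215076 25.        ]
232 [-2.120e+01  1.000e-01  1.826e+02]
238 [25.2  0.1 11.2]
244 [24.9  0.1  4.4]
250 [24.9  0.1 -2.3]
256 [25.   0.1 -9.1]
262 [ 24.7   0.1 -14. ]
268 [ 25.    0.1 -20.1]
274 [ 25.1   0.1 -25.4]
280 [ 24.7   0.1 -29.1]
286 [ 23.9   0.1 -31.5]
292 [ 23.    0.1 -33.5]
298 [ 23.    0.1 -37.5]
304 [ 23.4   0.1 -42. ]
310 [ 22.5   0.1 -43.7]
316 [ 22.2   0.1 -46.4]
322 [ 21.4   0.1 -47.9]
328 [ 19.8   0.1 -48.1]
```

Run:
```python
from h import *
s=read_state();print(s["eef_pos"],abs(s["qd"]).max())
goto(s,(563.3,-67.2,135),1.57)
```

```text
[ 537.93397906 -145.34631573  183.15357825] 0.004915673130200803
shift cm [7.8  2.51 4.85] rot [ 0.005 -0.003  0.001]
```

carry_out:
  series:
    - [[2.5,0.8,1.5,0.002,-0.001,0,4],[5,1.6,3,0.004,-0.002,0,4],[7,2.3,4.3,0.005,-0.003,0,4],[7.8,2.5,4.8,0.005,-0.003,0,4],[7.8,2.5,4.8,0.005,-0.003,0,4]]

```text
clock: 6.8
eef_pos: [563.1, -64.6, 134.6]
tool_rot: [-3.14, -0.002, 1.574]
force: [-0.8, 0.3, -2.2]
width: 57.2
```

carry_out:
  series:
    - [[0,0,0,0,0,0,4],[0,0,0,0,0,0,4],[0,0,0,0,0,0,4],[0,0,0,0,0,0,4],[0,0,0,0,0,0,4]]

```text
clock: 7.22
eef_pos: [563.3, -69.0, 135.8]
tool_rot: [3.141, 0.001, 1.568]
force: [-0.3, -0.1, -1.7]
width: 57.6
```

Run:
```python
from h import *
s=read_state();print(s["eef_pos"],s["tool_rot"],abs(s["qd"]).max(),s["clock"])
goto(s,(563.3,-67.2,112),1.57)
d=get_image("wrist");cv2.imwrite("pics/w8.png",d["img"])
d=get_image("side");crop(d["img"],290,210,430,350,4,"s8")
```

```text
[563.33578706 -69.0306698  135.79246945] [3.14093312e+00 6.32710995e-04 1.56807644e+00] 0.007064799662596393 7.2167
shift cm [ 0.18 -0.01  2.38] rot [ 0.001  0.001 -0.002]
```

View pics/w8.png

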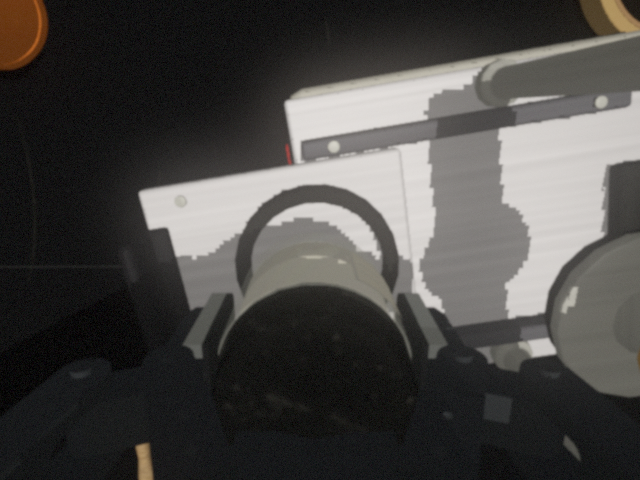

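View pics/s8.png

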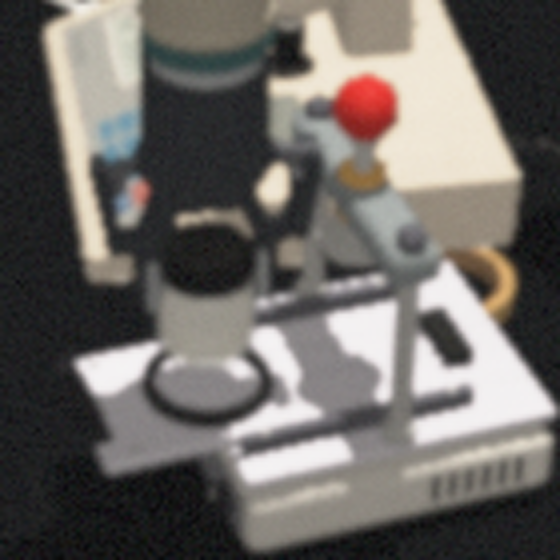

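Run:
```python
from h import *
d=get_image("wrist");Tc=d["T_tool_cam"];s=read_state();print(s["eef_pos"],s["tool_rot"])
z=s["eef_pos"][2]
for v,o in[(184,40.5),(201,33)]: r=ray_at_z(d,318,v,z-85,Tc);print(r,"nest tool x",r[0]-o)
for u in(237,398,252,384): print(u,ray_at_z(d,u,255,z-85,Tc).round(1))
goto(s,(563.3,-67.2,112),1.57)
```

```text
[563.32977191 -68.26884161 135.54942719] [3.14120768e+00 1.81701374e-04 1.56912203e+00]
[39.04111383  1.46220554 50.54942719] nest tool x -1.458886170426375
[31.16537706  1.47348659 50.54942719] nest tool x -1.8346229384642925
237 [  5.  -37.1  50.5]
398 [ 4.9 39.7 50.5]
252 [  4.9 -30.   50.5]
384 [ 4.9 33.  50.5]
shift cm [ 0.11 -0.    2.35] rot [ 0.     0.    -0.001]
```

carry_out:
  series:
    - [[0.18,0.07,0.8,0,0,0,4],[0.18,0.07,1.6,0,0,0,4],[0.18,0.07,2.2,0,0,0,4],[0.18,0.07,2.2,0,0,0,4],[0.18,0.07,2.2,0,0,0,4]]

```text
clock: 7.78
eef_pos: [563.5, -65.9, 112.5]
tool_rot: [-3.14, -0.0, 1.57]
force: [-0.2, -0.4, -0.4]
width: 57.1
```

carry_out:
  series:
    - [[0,0,0,0,0,0,4],[0,0,0,0,0,0,4],[0,0,0,0,0,0,4],[0,0,0,0,0,0,4]]

```text
clock: 8.12
eef_pos: [564.2, -66.1, 113.6]
tool_rot: [3.141, 0.0, 1.57]
force: [0.2, 0.2, -1.4]
width: 57.2
```

Run:
```python
from h import *
s=read_state();print(s["eef_pos"],s["tool_rot"],abs(s["qd"]).max(),s["clock"])
goto(s,(564,-66.5,101),1.57)
d=get_image("wrist");cv2.imwrite("pics/w9.png",d["img"])
d=get_image("side");crop(d["img"],290,230,390,330,6,"s9")
```

```text
[564.2177356  -66.06729184 113.61281192] [3.14097528e+00 7.88493118e-05 1.56964461e+00] 0.002158200144486648 8.1167
shift cm [-0.04 -0.02  1.26] rot [ 0.001  0.    -0.   ]
```

View pics/w9.png

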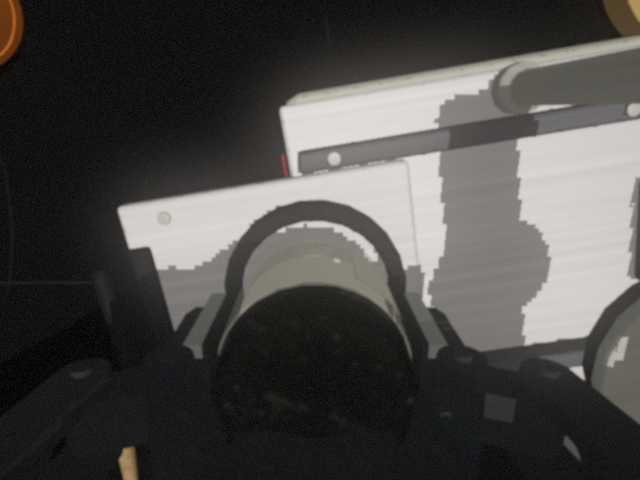

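View pics/s9.png

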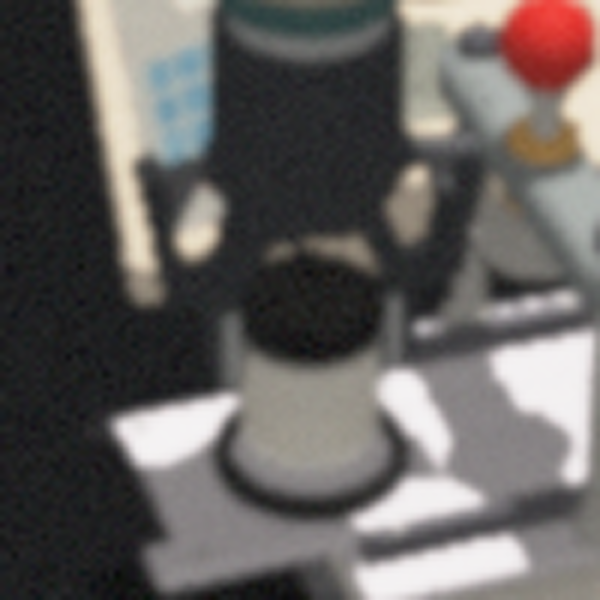

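Run:
```python
from h import *
d=get_image("wrist");Tc=d["T_tool_cam"]
for v,o in[(200.5,40.5),(220,33)]: r=ray_at_z(d,315,v,28.6,Tc);print(r,"nest tool x",r[0]-o)
print(ray_at_z(d,317,240,25,Tc))
cv2.imwrite("pics/w9c.png",cv2.resize(d["img"][190:300,215:415],None,fx=4,fy=4))
```

```text
[35.9215907   0.09281065 28.6       ] nest tool x -4.57840929625182
[27.72462448  0.08859634 28.6       ] nest tool x -5.275375516900837
[20.18745595  0.9036575  25.        ]
```

View pics/w9c.png

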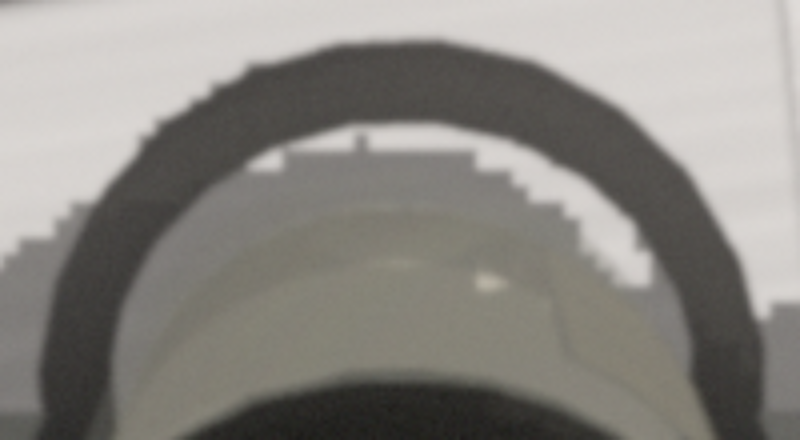

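carry_out:
  series:
    - [[0,0,0.3,0,0,0,4],[0,0,0.6,0,0,0,4],[0,0,0.9,0,0,0,4],[0,0,1.1,0,0,0,4],[0,0,1.1,0,0,0,4]]

```text
clock: 8.68
eef_pos: [563.5, -66.0, 101.6]
tool_rot: [-3.14, -0.0, 1.57]
force: [0.2, 0.1, -1.8]
width: 57.3
```

carry_out:
  series:
    - [[0,0,0.1,0,0,0,4],[0,0,0.2,0,0,0,4],[0,0,0.3,0,0,0,4],[0,0,0.3,0,0,0,4]]

```text
clock: 9.02
eef_pos: [564.4, -66.1, 100.4]
tool_rot: [3.141, 0.001, 1.57]
force: [-2.0, -1.1, 5.2]
width: 57.3
```

carry_out:
  series:
    - [[0,0,0,0,0,0,6.2],[0,0,0,0,0,0,7],[0,0,0,0,0,0,8.5],[0,0,0,0,0,0,8.5],[0,0,0,0,0,0,8.5]]

```text
clock: 9.43
eef_pos: [559.4, -66.6, 97.7]
tool_rot: [-3.132, 0.001, 1.57]
force: [-7.4, -0.0, -2.2]
width: 85.0
```

Run:
```python
from h import *
s=read_state();print(s["eef_pos"],s["tool_rot"],abs(s["qd"]).max(),s["clock"],s["width"],s["force"])
d=get_image("wrist");cv2.imwrite("pics/w10.png",d["img"])
d=get_image("side");crop(d["img"],290,230,390,330,6,"s10")
```

```text
[559.39613694 -66.5850233   97.69552136] [-3.13233287e+00  1.32626620e-03  1.56978735e+00] 0.0026533738477718897 9.4333 85.01980422038686 [-7.40932779 -0.02151758 -2.23337066]
```

View pics/w10.png

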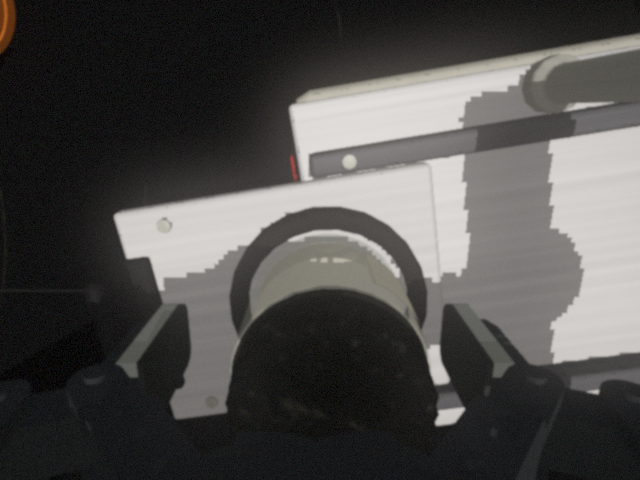

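View pics/s10.png

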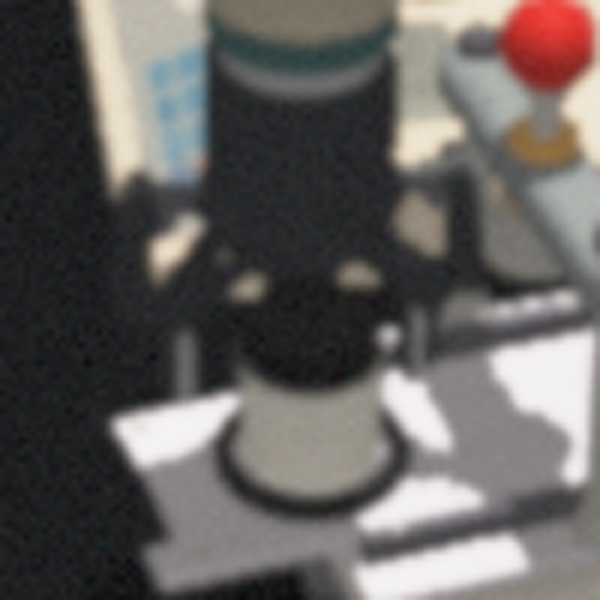

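carry_out:
  series:
    - [[0,-0.1,0,0,0,0,7.2],[0,-0.1,0,0,0,0,7.0],[0,-0.1,0,0,0,0,7.0],[0,-0.1,0,0,0,0,7.0]]

```text
clock: 9.87
eef_pos: [563.8, -65.9, 99.6]
tool_rot: [3.14, -0.0, 1.57]
force: [0.3, 0.4, -0.3]
width: 70.5
```

carry_out:
  series:
    - [[0,-0.2,-2,0,0,0,7],[0,-0.2,-4.5,0,0,0,7],[0,-0.5,-7,0,0,0,7],[0,-2.5,-9.5,0,0,0,7],[0,-5,-10,0,0,0,7]]

```text
clock: 10.28
eef_pos: [516.8, -65.1, 203.1]
tool_rot: [3.132, -0.001, 1.57]
force: [0.4, -0.2, 0.2]
width: 69.6
```

carry_out:
  series:
    - [[0,-3,0,0,0,0,4],[0,-6,0,0,0,0,0],[0,-9,0,0,0,0,0],[0,-10,0,0,0,0,0],[0,-10,0,0,0,0,0]]

```text
clock: 10.7
eef_pos: [410.6, -66.3, 199.6]
tool_rot: [-3.14, 0.002, 1.57]
force: [-0.2, -0.3, -0.5]
width: 9.1
```

Run:
```python
from h import *
s=read_state();print(s["eef_pos"],s["tool_rot"],abs(s["qd"]).max(),s["clock"],s["width"],s["force"])
d=get_image("wrist");cv2.imwrite("pics/w11.png",d["img"])
d=get_image("side");crop(d["img"],290,210,430,350,4.2,"s11")
```

```text
[410.63861703 -66.33767485 199.59940927] [-3.14013236e+00  1.72814462e-03  1.56979733e+00] 0.09950409375238754 10.7 9.066546923300074 [-0.19590801 -0.29577367 -0.47697201]
```

View pics/w11.png

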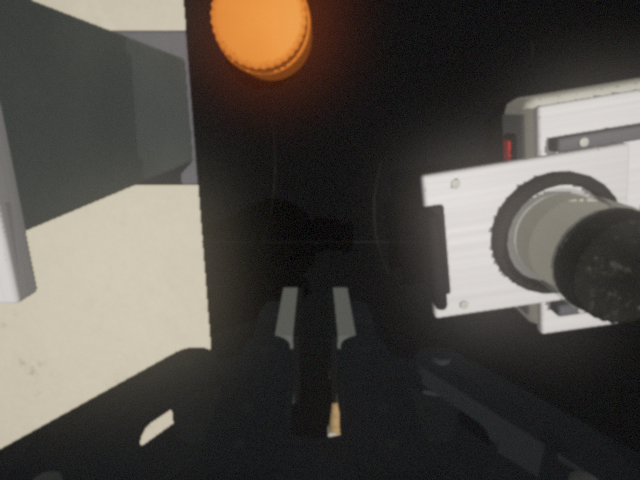

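View pics/s11.png

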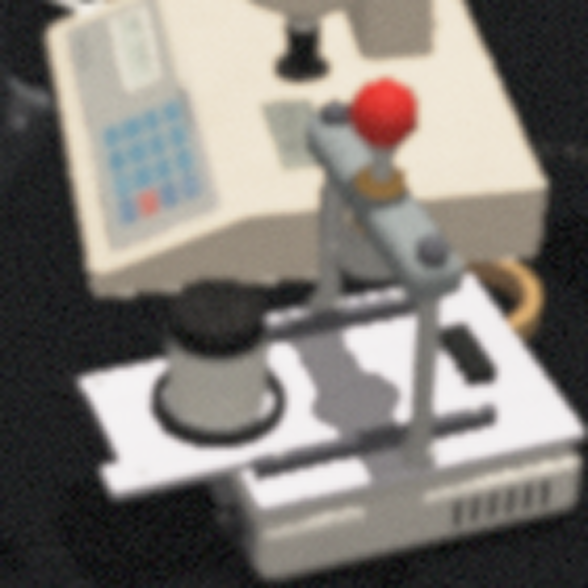

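carry_out:
  series:
    - [[-0.5,0.5,0,0,0,-0.12,0],[-1,1,0,0,0,-0.24,0],[-1.5,1.5,0,0,0,-0.36,0],[-2,2,0,0,0,-0.48,0],[-2.4,2.5,0,0,0,-0.6,0]]

```text
clock: 11.22
eef_pos: [440.8, -90.1, 199.5]
tool_rot: [3.139, 0.001, 2.175]
force: [-1.1, -0.5, 0.3]
width: -0.3
```

carry_out:
  series:
    - [[0,0,0,0,0,-0.12,0],[0,0,0,0,0,-0.24,0],[0,0,0,0,0,-0.36,0],[0,0,0,0,0,-0.48,0],[0,0,0,0,0,-0.6,0]]

```text
clock: 11.63
eef_pos: [440.5, -89.6, 199.5]
tool_rot: [3.139, 0.002, 2.775]
force: [0.3, -0.0, 0.3]
width: 0.1
```

carry_out:
  series:
    - [[0,0,0,0,0,-0.12,0],[0,0,0,0,0,-0.24,0],[0,0,0,0,0,-0.36,0],[0,0,0,0,0,-0.48,0],[0,0,0,0,0,-0.52,0]]

```text
clock: 12.05
eef_pos: [440.4, -89.5, 199.3]
tool_rot: [3.139, 0.002, -2.989]
force: [-0.1, -0.6, 0.1]
width: 0.3
```

Run:
```python
from h import *
s=read_state();print(s["eef_pos"],s["tool_rot"],abs(s["qd"]).max(),s["clock"],s["width"],s["qpos"])
goto(s,(445,-90.6,84),np.pi+.154)
d=get_image("side");crop(d["img"],250,210,410,370,3.7,"s12")
```

```text
[440.35087836 -89.54398822 199.28214269] [ 3.13915106e+00  2.46882453e-03 -2.98943692e+00] 0.3367378651824876 12.05 0.2831666267512468 [ 0.90475405  0.63983314 -1.16360737  2.07251852  0.74796851  0.93251171
  1.04686841]
shift cm [-0.42 -0.2  11.53] rot [ 0.002  0.002 -0.002]
```

View pics/s12.png

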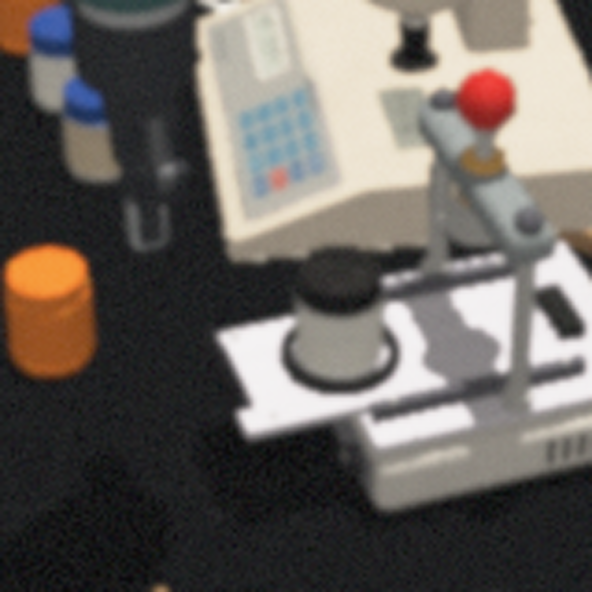

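carry_out:
  series:
    - [[-0.2,-0.1,3,0,0,0,0],[-0.3,-0.2,6,0,0,0,0],[-0.4,-0.2,9,0,0,0,0],[-0.4,-0.2,11.3,0,0,0,0],[-0.4,-0.2,11.3,0,0,0,0]]

```text
clock: 12.52
eef_pos: [441.5, -91.1, 82.9]
tool_rot: [3.139, -0.005, -2.995]
force: [0.0, 0.6, 0.5]
width: -0.3
```

Run:
```python
from h import *
s=read_state();print(s["eef_pos"],s["tool_rot"],abs(s["qd"]).max(),s["clock"],s["force"],s["qpos"])
d=get_image("side");crop(d["img"],250,210,410,370,3.7,"s13")
d=get_image("wrist");cv2.imwrite("pics/w13.png",d["img"])
goto(s,(479.6-11*.988-3*.988,-85.3-14*.154,84),np.pi+.154)
```

```text
[441.48687008 -91.05573148  82.87301707] [ 3.13915191 -0.00484684 -2.99506292] 0.09267255942858146 12.5167 [0.03664796 0.5921112  0.49384157] [ 0.74759792  0.80032993 -0.937935    2.16554547  1.0331044   0.73689106
  0.8088879 ]
shift cm [-2.45  0.   -0.12] rot [ 0.002 -0.005 -0.007]
```

View pics/s13.png

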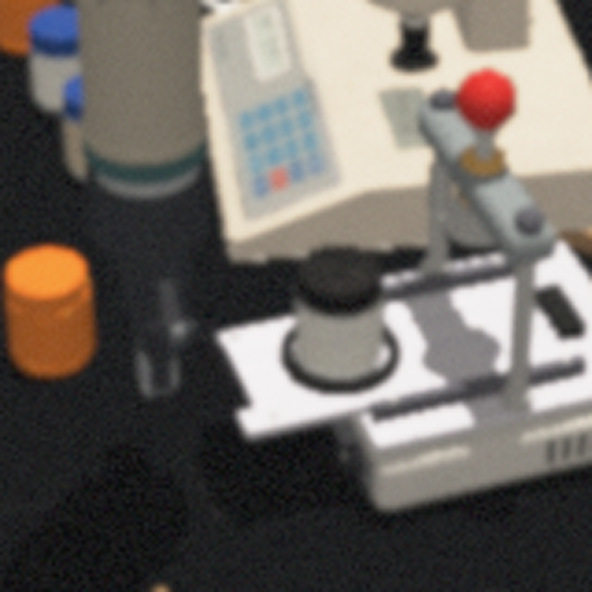

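carry_out:
  series:
    - [[-1,0,0,0,0,0,0],[-2,0,0,0,0,0,0],[-2.5,0,0,0,0,0,0],[-3,0,0,0,0,0,0],[-3.5,0,0,0,0,0,0]]

```text
clock: 13.03
eef_pos: [476.6, -86.3, 86.7]
tool_rot: [-3.141, -0.001, -2.994]
force: [-3.5, -0.5, 1.5]
width: 0.0
```

carry_out:
  series:
    - [[-0.6,0,0,0,0,0,0],[-1.4,0,0,0,0,0,0],[-2.2,0,0,0,0,0,0],[-3.0,0,0,0,0,0,0],[-3.8,0,0,0,0,0,0]]

```text
clock: 13.45
eef_pos: [515.2, -80.1, 86.3]
tool_rot: [3.141, 0.0, -2.993]
force: [-4.3, 0.3, 2.8]
width: -0.6
```

Run:
```python
from h import *
s=read_state();print(s["eef_pos"],s["tool_rot"],abs(s["qd"]).max(),s["clock"],s["force"],s["qpos"])
d=get_image("side");crop(d["img"],250,210,430,370,4,"s14")
```

```text
[515.23691226 -80.12934794  86.34030955] [ 3.14123464e+00  2.88552998e-05 -2.99324351e+00] 0.24671487176919382 13.45 [-4.2859298   0.27710347  2.75525993] [ 0.68517385  0.86131333 -0.95004042  1.98266158  0.97256204  0.84281585
  0.89205001]
```

View pics/s14.png

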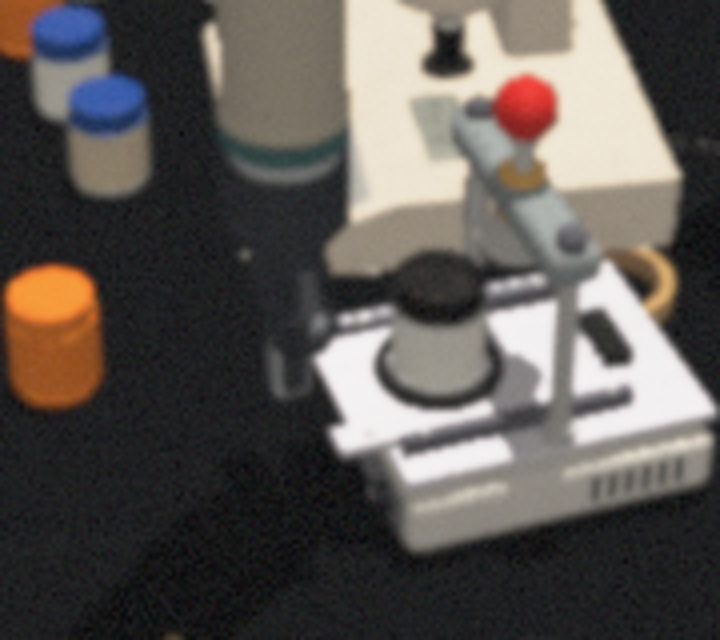

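carry_out:
  series:
    - [[-0.8,0,0,0,0,0,0],[-1.6,0,0,0,0,0,0],[-2.4,0,0,0,0,0,0],[-3.1,0,0,0,0,0,0],[-3.6,0,0,0,0,0,0]]

```text
clock: 13.92
eef_pos: [550.9, -74.7, 86.1]
tool_rot: [3.141, 0.0, -2.993]
force: [-3.0, 0.9, 0.7]
width: -0.2
```

carry_out:
  series:
    - [[-0.3,0,0,0,0,0,0],[-0.6,0,0,0,0,0,0],[-0.9,0,0,0,0,0,0]]

```text
clock: 14.17
eef_pos: [558.9, -73.5, 86.2]
tool_rot: [3.141, -0.0, -2.993]
force: [-3.6, 2.5, -0.7]
width: -0.1
```

carry_out:
  series:
    - [[-0.2,0,0,0,0,0,0],[-0.4,0,0,0,0,0,0],[-0.4,0,0,0,0,0,0]]

```text
clock: 14.42
eef_pos: [563.5, -73.3, 86.4]
tool_rot: [-3.141, 0.001, -2.993]
force: [-2.5, 0.8, -0.4]
width: 0.3
```

carry_out:
  series:
    - [[-0.2,0,0,0,0,0,0],[-0.4,0,0,0,0,0,0],[-0.4,0,0,0,0,0,0]]

```text
clock: 14.67
eef_pos: [565.4, -73.1, 86.3]
tool_rot: [-3.141, -0.003, -2.994]
force: [-6.8, 0.9, 3.2]
width: 0.2
```

carry_out:
  series:
    - [[-0.2,0,0,0,0,0,0],[-0.4,0,0,0,0,0,0],[-0.4,0,0,0,0,0,0]]

```text
clock: 14.92
eef_pos: [565.4, -73.2, 86.0]
tool_rot: [-3.139, -0.011, -2.994]
force: [-16.4, -1.0, 10.5]
width: 0.1
```

carry_out:
  series:
    - [[0.5,0,0,0,0,0,0],[2,0,0,0,0,0,0],[5,0,0,0,0,0,0],[8,0,-2,0,0,0,0],[10,0,-5,0,0,0,0]]

```text
clock: 15.33
eef_pos: [468.9, -88.1, 135.0]
tool_rot: [-3.141, -0.004, -2.993]
force: [0.4, -0.6, 0.7]
width: 0.3
```

Run:
```python
from h import *
s=read_state();print(s["eef_pos"],s["tool_rot"],abs(s["qd"]).max(),s["clock"],s["force"],s["qpos"])
d=get_image("side");crop(d["img"],310,210,450,350,4.2,"s15")
t=get_image("top");crop(t["img"],320,150,420,270,5,"t15")
# nest ring/jar in top
P=cloud(t)
m=np.zeros((480,640),bool);m[150:300,320:420]=1
z=P[...,2];b=m&(z>240)&(z<300);q=P[b];print("ball",q.min(0),q.max(0))
goto(s,(500,-80,320),np.pi+.154+.5)
```

```text
[468.87418942 -88.0864932  135.02579844] [-3.14128629 -0.00432329 -2.99341412] 0.7543155710945711 15.3333 [ 0.36371887 -0.63671539  0.70155566] [ 0.78201599  0.75236332 -1.03142065  2.06260537  0.88401094  0.86143118
  0.94252126]
ball [438.74247914 -73.85567179 241.10243302] [678.31897851 -35.66392592 299.78895366]
shift cm [ -3.12   0.33 -18.51] rot [ 0.001 -0.004 -0.506]
```

View pics/s15.png

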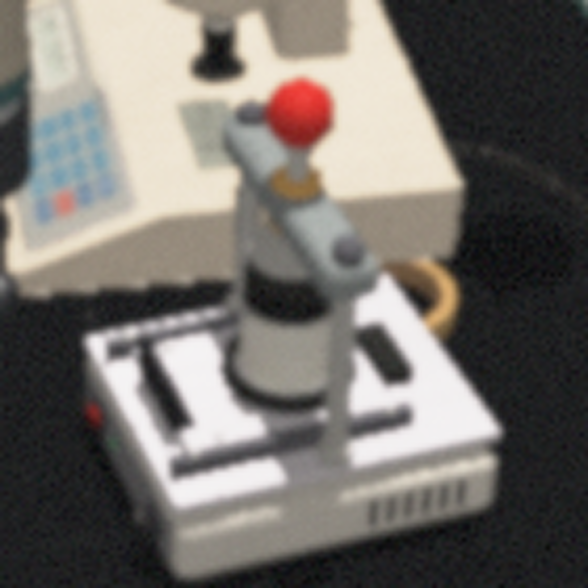

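View pics/t15.png

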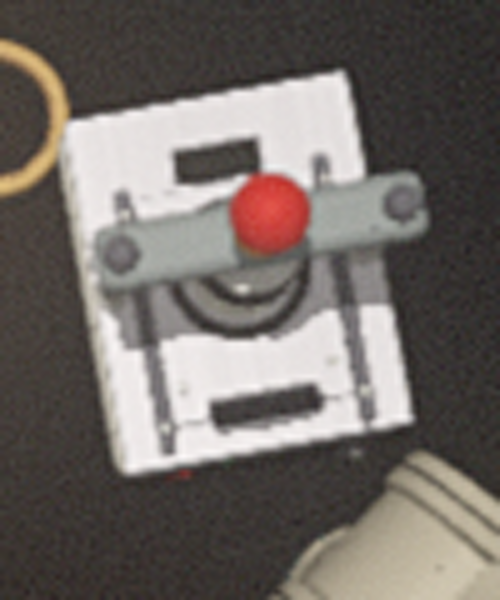

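carry_out:
  series:
    - [[0,0,-4,0,0,0,0],[0,0,-8,0,0,0,4],[0,0,-12,0,0,0,8.5],[0,0,-16,0,0,0,8.5],[-1,0,-18.5,0,0,0,8.5]]

```text
clock: 15.85
eef_pos: [483.6, -85.5, 325.7]
tool_rot: [-3.139, 0.006, -2.994]
force: [1.5, -0.3, -0.8]
width: 48.2
```

carry_out:
  series:
    - [[-3,0,0,0,0,0,8.5],[-6.5,0,0,0,0,0,8.5],[-10,0,0,0,0,0,8.5],[-13.5,0,0,0,0,0,8.5],[-16,0,0,0,0,0,8.5]]

```text
clock: 16.27
eef_pos: [644.2, -62.1, 321.3]
tool_rot: [-3.141, 0.004, -2.995]
force: [-0.4, 0.2, -0.5]
width: 85.0
```

carry_out:
  series:
    - [[-1,0,0,0,0,0,8.5],[-1,0,0,0,0,0,8.5],[-1,0,0,0,0,0,8.5],[-1,0,0,0,0,0,8.5]]

```text
clock: 16.6
eef_pos: [649.8, -60.7, 321.5]
tool_rot: [-3.141, 0.0, -2.994]
force: [-0.7, -0.2, 0.9]
width: 85.0
```

Run:
```python
from h import *
s=read_state();print(s["eef_pos"],s["tool_rot"],abs(s["qd"]).max(),s["clock"],s["force"],s["qpos"])
d=get_image("wrist");cv2.imwrite("pics/w16.png",d["img"]);T=Tw(s)@d["T_tool_cam"]
h=cv2.cvtColor(d["img"],cv2.COLOR_BGR2HSV);b=d["img"].astype(int)
m=((b[...,2]>60)&(b[...,2]>2*b[...,1])).astype(np.uint8)
n,l,st,c=cv2.connectedComponentsWithStats(m);i=1+np.argmax(st[1:,4]);print(st[i],c[i],"ball@255",ray_at_z(d,*c[i],255,T))
goto(s,(659.4,-57.5,300),s["tool_rot"][2])
```

```text
[649.83311038 -60.70207453 321.45244251] [-3.14080969e+00  4.63962734e-04 -2.99374055e+00] 0.012796513955212804 16.6 [-0.69304817 -0.20278604  0.8974445 ] [ 0.58044893  0.74052488 -1.05377215  1.36805611  0.63943002  1.39160963
  1.25316015]
[ 284  237   73   77 4417] [319.79850577 275.40661082] ball@255 [661.98279385 -55.66886571 255.        ]
shift cm [-0.99  0.18  2.15] rot [-0.001  0.    -0.   ]
```

View pics/w16.png

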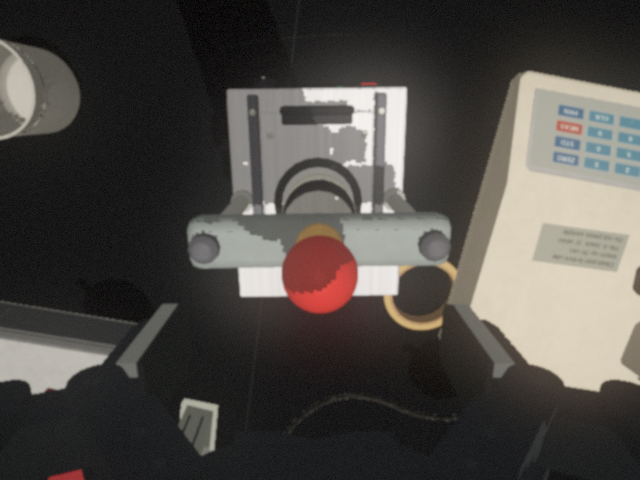

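carry_out:
  series:
    - [[-0.6,0.1,1,0,0,0,8.5],[-1.0,0.2,2,0,0,0,8.5],[-1.0,0.2,2.5,0,0,0,8.5],[-1.0,0.2,2.5,0,0,0,8.5],[-1.0,0.2,2.5,0,0,0,8.5]]

```text
clock: 17.07
eef_pos: [659.1, -57.0, 295.6]
tool_rot: [3.141, -0.001, -2.993]
force: [-0.7, -0.1, -0.8]
width: 85.1
```

carry_out:
  series:
    - [[0,0,0,0,0,0,8.5],[0,0,0,0,0,0,8.5],[0,0,0,0,0,0,8.5],[0,0,0,0,0,0,8.5]]

```text
clock: 17.4
eef_pos: [659.6, -56.8, 296.7]
tool_rot: [-3.141, 0.001, -2.993]
force: [-0.5, 0.2, -0.1]
width: 85.0
```

```bash
cat > ball.py <<'E'
from h import *
from scipy.optimize import least_squares
s=read_state();print(s["eef_pos"],s["tool_rot"],abs(s["qd"]).max(),s["clock"],s["force"],s["torque"],s["qpos"].round(2))
d=get_image("wrist");cv2.imwrite("pics/w17.png",d["img"]);Tc=d["T_tool_cam"]
b=d["img"].astype(int);m=((b[...,2]>50)&(b[...,2]>2*b[...,1])).astype(np.uint8)
n,l,st,c=cv2.connectedComponentsWithStats(m);i=1+np.argmax(st[1:,4]);print(st[i],c[i])
mm=cv2.erode((l==i).astype(np.uint8),np.ones((5,5)))>0
q=cloud(d,Tc)[mm];q=q[~np.isnan(q[:,0])]
f=least_squares(lambda p:np.linalg.norm(q-p,axis=1)-20,np.median(q,0)+[0,0,15],loss="soft_l1")
print("ball tool (depth)",f.x,np.sqrt(np.mean(f.fun**2)),"colour",ray_at_z(d,*c[i],f.x[2],Tc))
print("world",(Tw(s)@np.r_[f.x,1])[:3], "colour",ray_at_z(d,*c[i],255,Tw(s)@Tc))
E
python3 ball.py
```

```text
[659.61473947 -56.79464313 296.71038608] [-3.14141052e+00  6.08114933e-04 -2.99347556e+00] 0.002626433098804089 17.4 [-0.52211747  0.1829843  -0.10764584] [-0.03849719  0.03037309  0.01962047] [ 0.56  0.77 -1.04  1.38  0.66  1.36  1.24]
[ 274  230   83   89 5808] [314.73898072 273.96126033]
ball tool (depth) [-0.33408882  0.38415671 39.32302976] 0.4888786225958363 colour [-1.19682522  0.56284669 39.32302976]
world [659.91318594 -56.36894393 257.38749744] colour [661.67437426 -55.92356538 255.        ]
```

View pics/w17.png

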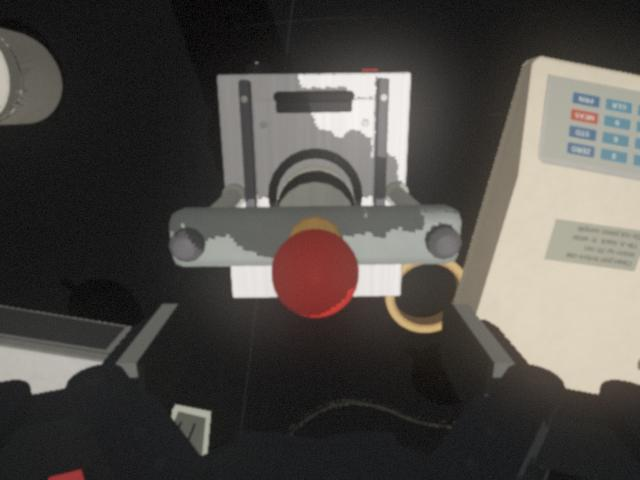

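carry_out:
  series:
    - [[-0.06,0.03,1.5,0,0,0,8.5],[-0.06,0.03,3.5,0,0,0,8.5],[-0.06,0.03,5.2,0,0,0,8.5],[-0.06,0.03,6.2,0,0,0,8.5],[-0.06,0.03,6.2,0,0,0,8.5]]

```text
clock: 17.87
eef_pos: [658.8, -57.0, 232.0]
tool_rot: [3.141, -0.004, -2.993]
force: [-0.1, -0.3, -0.4]
width: 85.0
```

carry_out:
  series:
    - [[0,0,0,0,0,0,8.5],[0,0,0,0,0,0,6],[0,0,0,0,0,0,5],[0,0,0,0,0,0,4.6]]

```text
clock: 18.2
eef_pos: [660.6, -56.2, 235.5]
tool_rot: [-3.141, 0.002, -2.993]
force: [0.3, 0.5, 0.0]
width: 51.0
```

```bash
python3 ball.py
python3 - <<'E'
from h import *
d=get_image("wrist");Q=cloud(d,d["T_tool_cam"])
for sg in(-1,1):
    m=(Q[...,1]*sg>18)&(Q[...,1]*sg<60)&(abs(Q[...,0])<14)&(Q[...,2]>-60)&(Q[...,2]<8)
    q=Q[m];print(m.sum(),q[:,2].max() if len(q) else None,np.percentile(q,[1,50,99],axis=0).round(1))
E
```

```text
[660.60194467 -56.22077628 235.46568177] [-3.14135707e+00  1.78155937e-03 -2.99347460e+00] 0.004470210998435716 18.2 [0.25588635 0.45959642 0.01151646] [-0.0282827   0.00164212  0.00833585] [ 0.56  0.83 -1.01  1.46  0.71  1.25  1.19]
[  249   279   129   131 13095] [313.07873234 344.17220313]
ball tool (depth) [  0.61006784  -0.10989504 -21.95569396] 0.4713491678324374 colour [ -0.86150961  -0.04093091 -21.95569396]
world [659.97532525 -56.42015672 257.42027929] colour [662.84873638 -55.93092558 255.        ]
12349 -0.5477488233239285 [[-10.8 -54.9 -59.8]
 [  7.  -37.4 -53.9]
 [ 13.6 -21.5  -7.1]]
12287 -1.0208071571268533 [[-10.7  22.6 -59.8]
 [  6.9  38.1 -53.9]
 [ 13.5  55.7  -6.7]]
```

View pics/w17.png

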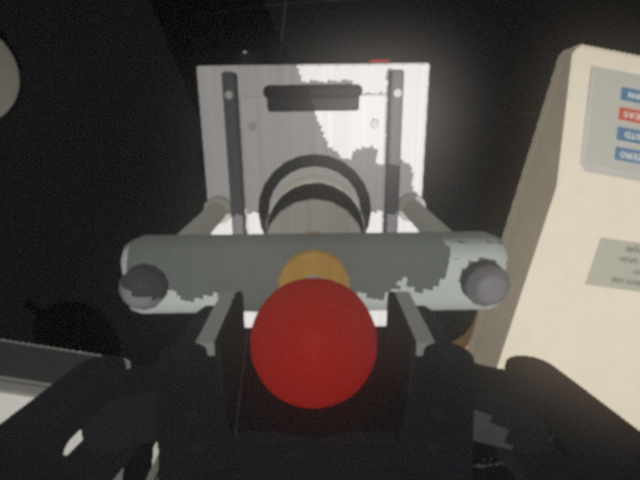

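carry_out:
  series:
    - [[0,0,0,0,0,0,4],[0,0,0,0,0,0,3],[0,0,0,0,0,0,2.5],[0,0,0,0,0,0,2.5],[0,0,0,0,0,0,2.5]]

```text
clock: 18.72
eef_pos: [660.3, -56.8, 235.1]
tool_rot: [-3.141, 0.001, -2.994]
force: [-0.5, -1.9, 5.2]
width: 37.5
```

```bash
cat > st.py <<'E'
from h import *
s=read_state();print(s["eef_pos"].round(2),s["tool_rot"].round(4),"F",s["force"].round(2),"M",s["torque"].round(3),"w",s["width"].round(1),"q",s["qpos"].round(2),"t",s["clock"])
J=s["tau"];print("tau",J.round(2))
E
python3 st.py
```

```text
Traceback (most recent call last):
  File "st.py", line 2, in <module>
    s=read_state();print(s["eef_pos"].round(2),s["tool_rot"].round(4),"F",s["force"].round(2),"M",s["torque"].round(3),"w",s["width"].round(1),"q",s["qpos"].round(2),"t",s["clock"])
                                                                                                                           ^^^^^^^^^^^^^^^^
AttributeError: 'float' object has no attribute 'round'
```

```bash
sed -i 's/s\["width"\].round(1)/round(s["width"],1)/' st.py; python3 st.py
```

```text
[660.32 -56.79 235.12] [-3.1407e+00  8.0000e-04 -2.9938e+00] F [-0.5  -1.88  5.2 ] M [-0.321  0.23   0.003] w 37.5 q [ 0.56  0.83 -1.01  1.46  0.71  1.25  1.19] t 18.7167
tau [-1.060e+00 -5.391e+01 -1.335e+01 -1.541e+01 -2.600e-01 -5.900e-01
 -2.000e-02]
```

carry_out:
  series:
    - [[0,0,0.016,0,0,0.05,2.5],[0,0,0.035,0,0,0.11,2.5],[0,0,0.06,0,0,0.18,2.5],[0,0,0.08,0,0,0.25,2.5],[0,0,0.096,0,0,0.3,2.5]]

```text
clock: 19.13
eef_pos: [660.3, -56.9, 234.2]
tool_rot: [-3.141, 0.001, 2.987]
force: [-0.2, -1.2, 5.6]
width: 37.6
```

```bash
python3 st.py
```

```text
[660.33 -56.93 234.18] [-3.1406e+00  1.2000e-03  2.9865e+00] F [-0.15 -1.25  5.58] M [-0.367  0.239  0.201] w 37.6 q [ 0.53  0.8  -0.94  1.46  0.66  1.22  0.92] t 19.1333
tau [ -0.75 -53.68 -12.7  -15.97  -0.32  -0.55   0.2 ]
```

carry_out:
  series:
    - [[0,0,0.022,0,0,0.07,2.5],[0,0,0.045,0,0,0.14,2.5],[0,0,0.067,0,0,0.21,2.5],[0,0,0.09,0,0,0.28,2.5],[0,0,0.112,0,0,0.35,2.5]]

```text
clock: 19.55
eef_pos: [660.3, -57.0, 233.0]
tool_rot: [-3.141, 0.001, 2.636]
force: [-1.7, -1.5, 6.3]
width: 37.6
```

```bash
python3 st.py
```

```text
[660.29 -57.03 233.03] [-3.1410e+00  1.4000e-03  2.6363e+00] F [-1.7  -1.49  6.3 ] M [-0.398  0.266  0.136] w 37.6 q [ 0.49  0.77 -0.85  1.46  0.61  1.18  0.62] t 19.55
tau [ -0.69 -53.46 -11.84 -16.5   -0.3   -0.59   0.57]
```

carry_out:
  series:
    - [[0,0,0.022,0,0,0.07,2.5],[0,0,0.045,0,0,0.14,2.5],[0,0,0.067,0,0,0.21,2.5],[0,0,0.08,0,0,0.25,2.5]]

```text
clock: 19.88
eef_pos: [660.2, -57.1, 232.2]
tool_rot: [-3.141, 0.002, 2.387]
force: [-1.5, -3.3, 5.1]
width: 37.4
```

```bash
python3 st.py
python3 - <<'E'
from h import *
d=get_image("side");crop(d["img"],340,220,420,320,6,"s20")
E
```

```text
[660.22 -57.1  232.21] [-3.1411e+00  1.6000e-03  2.3866e+00] F [-1.47 -3.28  5.13] M [-0.416  0.266  0.16 ] w 37.4 q [ 0.47  0.75 -0.79  1.46  0.56  1.16  0.4 ] t 19.8833
tau [ -0.97 -53.68 -10.8  -16.84  -0.41  -0.67   0.  ]
```

View pics/s20.png

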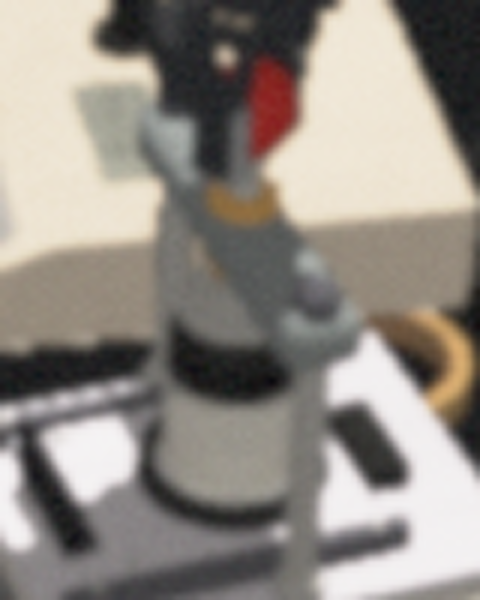

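```bash
cat > av.py <<'E'
from h import *
import sys
F=[];M=[];t7=[]
for i in range(int(sys.argv[1]) if len(sys.argv)>1 else 8):
    s=read_state();F.append(s["force"]);M.append(s["torque"]);t7.append(s["tau"][6]);get_image("side")
s=read_state()
print("F",np.mean(F,0).round(2),"M",np.mean(M,0).round(3),"sdMz",np.std([m[2] for m in M]).round(3),"t7",np.mean(t7).round(3),np.std(t7).round(3),"yaw",s["tool_rot"][2].round(4),"z",s["eef_pos"][2].round(2),"t",s["clock"])
E
python3 av.py
```

```text
F [-1.45 -1.77  5.67] M [-0.395  0.311 -0.186] sdMz 0.049 t7 0.106 0.119 yaw 2.3886 z 232.21 t 20.3333
```

```bash
cat > lg.py <<'E'
from cell import read_state
import json
s=read_state();r=[s["clock"],s["tool_rot"][2],s["torque"][2],s["tau"][6],*s["force"],s["eef_pos"][2]]
open("log.txt","a").write(json.dumps([float(x) for x in r])+"\n");print([round(float(x),3) for x in r])
E
python3 lg.py
```

```text
[20.333, 2.389, -0.162, 0.18, -1.059, -1.984, 6.017, 232.206]
```

carry_out:
  series:
    - [[0,0,0.019,0,0,0.06,2.5],[0,0,0.038,0,0,0.12,2.5]]

```text
clock: 20.5
eef_pos: [660.2, -57.1, 231.9]
tool_rot: [-3.141, 0.001, 2.267]
force: [-1.4, -1.4, 4.9]
width: 37.9
```

```bash
python3 lg.py
```

```text
[20.5, 2.267, 0.136, 0.513, -1.38, -1.425, 4.905, 231.864]
```

carry_out:
  series:
    - [[0,0,0.019,0,0,0.06,2.5]]

```text
clock: 20.58
eef_pos: [660.2, -57.1, 231.6]
tool_rot: [-3.141, 0.001, 2.207]
force: [-1.7, -1.8, 6.0]
width: 37.0
```

```bash
python3 lg.py
```

```text
[20.583, 2.207, 0.18, 0.462, -1.699, -1.761, 6.017, 231.641]
```

carry_out:
  series:
    - [[0,0,0.019,0,0,0.06,2.5]]

```text
clock: 20.67
eef_pos: [660.1, -57.1, 231.4]
tool_rot: [-3.141, 0.001, 2.147]
force: [-1.5, -2.3, 6.0]
width: 37.5
```

```bash
python3 lg.py
```

```text
[20.667, 2.147, 0.175, 0.458, -1.469, -2.342, 5.999, 231.435]
```

carry_out:
  series:
    - [[0,0,0.019,0,0,0.06,2.5]]

```text
clock: 20.75
eef_pos: [660.1, -57.2, 231.3]
tool_rot: [-3.141, 0.001, 2.087]
force: [-2.2, -2.6, 6.2]
width: 37.9
```

```bash
python3 lg.py
```

```text
[20.75, 2.087, 0.152, 0.457, -2.174, -2.645, 6.166, 231.258]
```

carry_out:
  series:
    - [[0,0,0.019,0,0,0.06,2.5],[0,0,0.038,0,0,0.12,2.5]]

```text
clock: 20.92
eef_pos: [660.1, -57.2, 230.9]
tool_rot: [-3.142, 0.002, 1.967]
force: [-2.2, -2.2, 5.5]
width: 38.0
```

```bash
python3 lg.py
```

```text
[20.917, 1.967, 0.165, 0.456, -2.193, -2.17, 5.538, 230.891]
```

carry_out:
  series:
    - [[0,0,0.019,0,0,0.06,2.5],[0,0,0.038,0,0,0.12,2.5]]

```text
clock: 21.08
eef_pos: [660.1, -57.2, 230.5]
tool_rot: [3.142, 0.002, 1.847]
force: [-1.9, -2.9, 5.3]
width: 37.8
```

```bash
python3 lg.py
```

```text
[21.083, 1.847, 0.1, 0.455, -1.897, -2.864, 5.344, 230.51]
```

carry_out:
  series:
    - [[0,0,0.019,0,0,0.06,2.5],[0,0,0.038,0,0,0.12,2.5]]

```text
clock: 21.25
eef_pos: [660.0, -57.2, 230.1]
tool_rot: [3.141, 0.001, 1.727]
force: [-3.1, -2.5, 6.3]
width: 37.4
```

```bash
python3 lg.py
```

```text
[21.25, 1.727, 0.174, 0.454, -3.092, -2.485, 6.297, 230.13]
```

carry_out:
  series:
    - [[0,0,0.019,0,0,0.06,2.5],[0,0,0.038,0,0,0.12,2.5]]

```text
clock: 21.42
eef_pos: [660.0, -57.2, 229.7]
tool_rot: [3.141, 0.002, 1.607]
force: [-2.9, -1.1, 5.3]
width: 37.7
```

```bash
python3 lg.py
```

```text
[21.417, 1.607, 0.218, 0.453, -2.886, -1.069, 5.283, 229.724]
```

carry_out:
  series:
    - [[0,0,0.019,0,0,0.06,2.5],[0,0,0.038,0,0,0.12,2.5]]

```text
clock: 21.58
eef_pos: [659.9, -57.2, 229.4]
tool_rot: [3.141, 0.001, 1.487]
force: [-1.8, -2.3, 6.2]
width: 37.2
```

```bash
python3 lg.py
```

```text
[21.583, 1.487, 0.178, 0.452, -1.794, -2.262, 6.211, 229.354]
```

carry_out:
  series:
    - [[0,0,0.019,0,0,0.06,2.5],[0,0,0.038,0,0,0.12,2.5]]

```text
clock: 21.75
eef_pos: [659.9, -57.2, 229.0]
tool_rot: [3.141, 0.001, 1.367]
force: [-2.2, -1.4, 6.9]
width: 37.7
```

```bash
python3 lg.py
```

```text
[21.75, 1.367, 0.196, 0.448, -2.162, -1.435, 6.888, 228.975]
```

carry_out:
  series:
    - [[0,0,0.019,0,0,0.06,2.5],[0,0,0.038,0,0,0.12,2.5]]

```text
clock: 21.92
eef_pos: [659.8, -57.3, 228.6]
tool_rot: [3.141, 0.001, 1.247]
force: [-3.7, -2.2, 6.6]
width: 37.6
```

```bash
python3 lg.py
```

```text
[21.917, 1.247, 0.216, 0.423, -3.675, -2.177, 6.627, 228.594]
```

carry_out:
  series:
    - [[0,0,0.019,0,0,0.06,2.5],[0,0,0.038,0,0,0.12,2.5]]

```text
clock: 22.08
eef_pos: [659.8, -57.2, 228.2]
tool_rot: [3.141, 0.001, 1.127]
force: [-2.7, -2.1, 6.4]
width: 37.4
```

```bash
python3 lg.py
```

```text
[22.083, 1.127, 0.26, 0.398, -2.698, -2.079, 6.401, 228.234]
```

carry_out:
  series:
    - [[0,0,0.019,0,0,0.06,2.5],[0,0,0.038,0,0,0.12,2.5]]

```text
clock: 22.25
eef_pos: [659.8, -57.2, 227.9]
tool_rot: [3.141, 0.001, 1.007]
force: [-2.5, -2.3, 6.8]
width: 37.6
```

```bash
python3 lg.py
```

```text
[22.25, 1.007, 0.235, 0.374, -2.538, -2.328, 6.77, 227.877]
```

carry_out:
  series:
    - [[0,0,0.019,0,0,0.06,2.5],[0,0,0.038,0,0,0.12,2.5]]

```text
clock: 22.42
eef_pos: [659.7, -57.2, 227.5]
tool_rot: [3.141, 0.001, 0.887]
force: [-2.0, -1.7, 6.8]
width: 37.7
```

```bash
python3 lg.py
```

```text
[22.417, 0.887, 0.308, 0.349, -1.974, -1.722, 6.788, 227.5]
```

carry_out:
  series:
    - [[0,0,0.019,0,0,0.06,2.5],[0,0,0.038,0,0,0.12,2.5]]

```text
clock: 22.58
eef_pos: [659.7, -57.1, 227.1]
tool_rot: [3.141, 0.001, 0.767]
force: [-2.7, -1.8, 6.7]
width: 37.4
```

```bash
python3 lg.py
```

```text
[22.583, 0.767, 0.249, 0.324, -2.677, -1.782, 6.728, 227.128]
```

carry_out:
  series:
    - [[0,0,0,0,0,0,2.5],[0,0,0,0,0,0,2.5]]

```text
clock: 22.75
eef_pos: [659.7, -57.1, 227.1]
tool_rot: [3.141, 0.001, 0.769]
force: [-3.0, -1.9, 6.6]
width: 37.5
```

```bash
python3 lg.py; python3 st.py
```

```text
[22.75, 0.769, -0.12, 0.089, -2.992, -1.945, 6.645, 227.133]
[659.69 -57.08 227.13] [3.1409e+00 1.1000e-03 7.6890e-01] F [-2.99 -1.95  6.64] M [-0.343  0.602 -0.12 ] w 37.5 q [ 0.25  0.67 -0.37  1.48  0.26  1.04 -0.98] t 22.75
tau [ -1.57 -53.64  -5.17 -18.49  -0.23  -1.03   0.09]
```

carry_out:
  series:
    - [[0,0,0,0,0,0,5],[0,0,0,0,0,0,6.5],[0,0,0,0,0,0,8],[0,0,0,0,0,0,8.5],[0,0,0,0,0,0,8.5]]

```text
clock: 23.17
eef_pos: [660.0, -56.2, 226.0]
tool_rot: [-3.141, -0.0, 0.77]
force: [-0.4, 0.7, -0.9]
width: 85.1
```

carry_out:
  series:
    - [[0,0,-1,0,0,0,8.5],[0,0,-3,0,0,0,8.5],[0,0,-6,0,0,0,8.5],[0,0,-9,0,0,0,8.5],[0,0,-11,0,0,0,8.5]]

```text
clock: 23.58
eef_pos: [661.0, -56.2, 340.2]
tool_rot: [3.139, -0.003, 0.77]
force: [0.5, 0.5, 0.3]
width: 85.2
```

```bash
python3 st.py
python3 - <<'E'
from h import *
d=get_image("wrist");cv2.imwrite("pics/w30.png",d["img"])
goto(read_state(),(500,-100,340),.769)
E
```

```text
[661.02 -56.16 340.25] [ 3.1389 -0.0032  0.7698] F [0.49 0.46 0.32] M [-0.028 -0.02  -0.002] w 85.2 q [ 0.26  0.58 -0.39  1.32  0.22  1.28 -0.94] t 23.5833
tau [ 3.700e-01 -5.321e+01 -3.740e+00 -1.980e+01  6.000e-02 -2.400e-01
 -5.000e-02]
shift cm [-14.76  -8.16   0.24] rot [ 0.007 -0.008  0.001]
```

View pics/w30.png

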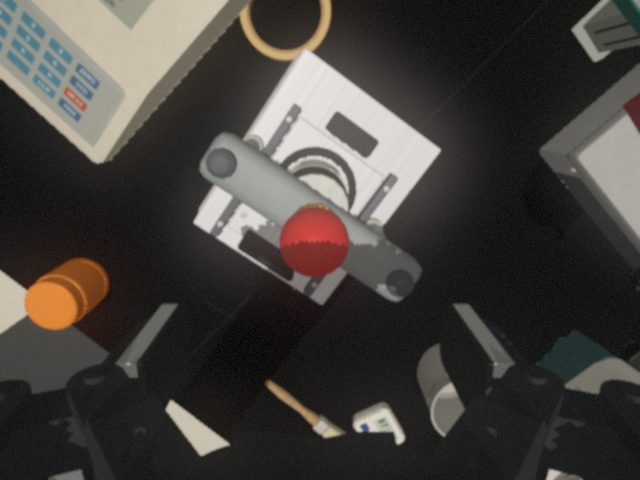

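Free of the knob; back away and check with the fixed cameras.

carry_out:
  series:
    - [[-3,-1.6,0,0,0,0,8.5],[-6,-3.2,0,0,0,0,8.5],[-9,-4.9,0,0,0,0,8.5],[-12,-6.5,0,0,0,0,8.5],[-14,-7.7,0,0,0,0,8.5]]

```text
clock: 24.05
eef_pos: [503.0, -99.7, 336.8]
tool_rot: [3.141, 0.002, 0.769]
force: [0.4, 0.3, -0.6]
width: 85.2
```

carry_out:
  series:
    - [[0,0,0,0,0,0,8.5],[0,0,0,0,0,0,8.5],[0,0,0,0,0,0,8.5],[0,0,0,0,0,0,8.5]]

```text
clock: 24.38
eef_pos: [507.1, -98.0, 336.6]
tool_rot: [3.141, -0.001, 0.771]
force: [0.2, -0.4, 0.8]
width: 84.8
```

```bash
python3 st.py
python3 - <<'E'
from h import *
d=get_image("side");crop(d["img"],340,220,440,340,5,"s31");cv2.imwrite("pics/s31f.png",d["img"])
t=get_image("top");crop(t["img"],320,150,420,270,5,"t31")
E
```

```text
[507.15 -98.04 336.58] [ 3.141e+00 -1.300e-03  7.706e-01] F [ 0.25 -0.43  0.78] M [-0.055  0.004  0.037] w 84.8 q [ 0.44  0.35 -0.42  1.73  0.16  1.1  -0.83] t 24.3833
tau [ 2.800e-01 -4.076e+01 -2.700e+00 -2.024e+01  2.000e-02  2.000e-02
 -0.000e+00]
```

View pics/s31.png

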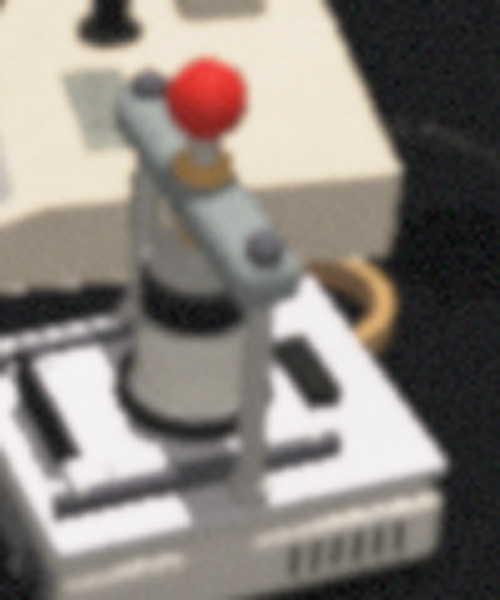

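View pics/t31.png

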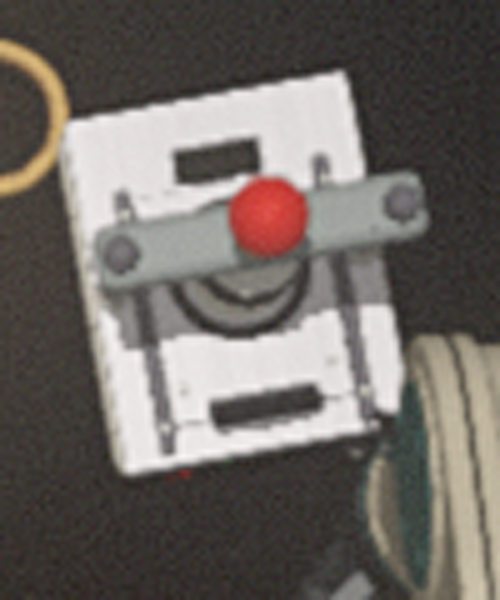

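View pics/s31f.png

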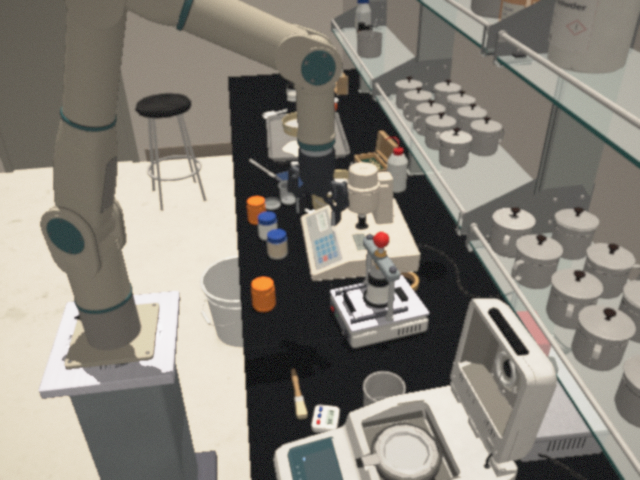

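The carriage is home (tab at (265,408) in the top crop). The jar stands upright in the ring under the clamp plate, the ball has sunk, the other items haven't moved, and the arm is clear.

```bash
python3 -c "
from cell import finish_job
print(finish_job())"
```

```text
the job is handed in; nothing more can be done
None
```

The black-capped jar stands in the nest, the carriage is fully home, and the clamp holds the jar at about 40 N. I handed the job in at about 24.5 s of the 72 s allowed.

- **Placing the jar:** it touched the nest floor at the expected height. When the gripper opened around it, it leaned with about 7 N on the shaker, probably the clamp plate or bridge. I narrowed the grip and lifted clear, and the jar stayed upright.
- **Carriage:** I pushed the pull tab until it stopped within 1 mm of the expected home position, with 16 N of push. The pictures show it still home after the clamping.
- **Clamp:** I turned the knob clockwise about 2.5 rad. The pad touched the cap after about 1.9 rad, and I turned 0.61 rad more. The rise in the last joint's torque gives 39.5 N, and the turn angle at 65 N per radian gives 40 N.
- **Less certain reading:** the wrist torque sensor was noisy. While turning it went from about 0.17 to 0.25–0.31 N m, which agrees only roughly with 40 N. I set the clamp force by the joint torque and the turn angle instead.
- **Last check:** the final pictures show the jar upright under the clamp plate, the other things where they were, and the arm touching nothing.

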